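# Release the spindle from the ratchet clamp

## Robot

A 6-joint arm with a two-finger parallel gripper is mounted at the origin on the work surface. World frame = base frame: x ahead of the robot, y to its left, z up, the work surface at z = 0. Lengths are in m, angles in rad, forces in N, time in s.
With the tool pointing down it reaches from about 0.4 to 0.825 m from the base axis. Payload 7 kg.
Tool frame: the origin (TCP) lies at the very end of the fingers, on their centre line; the grasp point (between the pads) lies 19 mm behind it; z points along the fingers, y is the direction in which the jaws open and shut (so a half turn about z gives the same grasp; the last joint's range is limited). The gripper opens to 88 mm and grips with 3 to 60 N. Pads are 19 mm wide; open, the fingers measure 130 mm over their backs; the gripper's body (78 mm by 193 mm) begins 47 mm behind the grasp point.
Start: joints at [-0.825, 0.359, 0.012, 0, -1.224, -0.288], TCP at [0.298, -0.605, 0.227] pointing down, gripper open.
Joint ranges: [-3.07, 3.07], [-1.43, 2.12], [-1.02, 1.25], [-3.03, 1.67], [-3.05, -0], [-3.03, 3.03]. Speed limits (rad/s): [2.39, 2.39, 3.01, 3.14, 3.14, 3.14].

## Interface

Orientations are given as [roll, pitch, yaw] about the fixed x, y, z axes, in that order (R = Rz(yaw) Ry(pitch) Rx(roll)).
In Python, from station import arm gives the robot as it stands.
- The arm moves only by the shell command python3 -m inch 'ROWS' [FORCE]. ROWS is text: rows parted by semicolons, each of 7 numbers parted by spaces: the closure, from 0 (fully open) to 1 (shut), then the shift along the tool's x, y, z each as a share of 300 mm, from -1 to 1, then the turn, a rotation vector about the tool's x, y, z each as a share of 60 degrees, from -1 to 1. In form: grip tx ty tz rx ry rz; .... A call has 1 to 12 rows; each row is the pose to reach, as a shift and turn from the pose commanded when the call began, along the tool's axes at that moment; what a row does not reach only later rows make up. A row lasts 1/10 s, in which the tool goes at most 50 mm and 8.59 degrees, less where a joint would pass 70% of its speed; a pose out of reach is approached as far as the arm can. A call with a number of a shift or a turn outside -1 to 1 is refused whole. A call with a gripper value outside its range is refused whole. The fingers move at their own pace and stop on an object; FORCE is the grip in N (left out, the last holds). Time passes only in rows, so rows that repeat a pose let the fingers close. It gives the time, the measured TCP pose, the force and the opening at its end, in the units of the state.
- arm.get_state(): the state, without advancing time (a new reading comes with each control period).
- arm.grab_frame(name): name is "side" or "top" or "wrist"; returns a dict with "img" (420x560x3 uint8, red, green, blue), "range_z" (420x560 float32, m along the optical axis (not along the pixel's ray), 0 where there is no reading), "fx", "fy", "cx", "cy" (pixels), "extrinsics" (4x4, takes a point from world to camera coordinates); the wrist camera has in their place "tool_from_camera" (4x4, takes a point from camera to tool coordinates, whose origin is the TCP and whose axes are the flange's). Camera axes: x right, y up, looking along -z (the intrinsics and any distortion apply to the point x, -y, -z); pixel columns grow to the right and rows downward; lengths in m; the calibration is good to about 2 mm. A picture is of the moment at which its call begins: read the wrist's pose just before it.
- arm.job_done(): hands the job in, once; it reports no verdict.
The state is a dict: "t": time; "q": joint angles; "qd": joint speeds; "joint_efforts": joint torques, N m; "eef_pos": TCP position; "ee_rot": TCP orientation; "force": force on the tool from outside, world axes, zero at the start; "moment": the same for the moment, N m; "width": finger opening in m.
Only numpy, scipy, OpenCV 4.12 (cv2) and the standard library are available. Lean on these libraries where they do the work, as an engineer would, in place of code of your own. Each camera call takes 0.05 s, during which the arm holds its last target.

## Task

Take the part-turned wooden spindle out of the ratchet clamp: flip the pawl right over and leave it there, then draw the jaw fully back by its knob. Lift the spindle out past the lamp bar and lay it gently down flat and lengthways inside the tray, then let go; leave the clamp open and do not disturb the mallet, the bottle and the bowl.

Things in the scene. Friction and masses are not known exactly. Their poses are not given: they have to be found in the camera images.
- bed_mid (a point): Centre of the top face of the fixture's green bed, 130 mm up the slope (x) by 376 mm (y -178 to 198), fixed. It slopes 27 degrees, low side to the robot, low edge 50 mm over the table, yaw within 0.35 rad. Bed axes: x up the slope, away from the robot; y from the fixed stop to the pawl; z square out of the bed. 'Bed (x, y, z)' below: mm from here. The stop block fills y -176 to -150, x +-27, z up to 64
- lamp_mid (a point): Middle of the lamp bar, at bed (90, -92, 140): an 18 mm thick aluminium bar, 165 mm long, parallel to bed y, on one post at bed y -168. Seen from straight above it overhangs the spindle, so a hand coming or leaving vertically strikes it; a hand that leans with the bed and moves along bed z at the spindle's centre line clears it by 81 mm
- spindle_mid (a point): Centre of the pale wooden spindle: 148 mm long along its own y, about 0.22 kg; the middle 82 mm is square, 44 x 44 mm, the ends round, 40 mm. Clamped it lies at bed (0, -75, 36), axes parallel to the bed's, on two 12 mm wide saddles (bed y -104 and -46; tops z 14, lips on the low side to z 26); free room between them. The jaw's lip covers 12 mm of its end until drawn back
- clamp (a joint): How far the jaw and its toothed bar are drawn back along bed +y, m: 0 = clamped, 0.06 = fully back (end stop). Slides with about 3 N and stays where left. While the pawl is down its nose locks the teeth and the jaw cannot be drawn back
- knob_mid (a point): Grip point of the jaw's knob: a black cylinder 22 mm in diameter along bed z, from bed z 66 to 106, on the dark steel jaw block (50 mm in x, 25 mm in y, top z 66). The point is on its axis at bed z 88; bed y 14 when clamped, 74 when fully back. The steel bar runs on from the block to bed y 210 (270 fully back), 18 mm wide, teeth up to z 47
- pawl (a joint): Angle of the pawl, rad: 0 = down, nose between the teeth; grows as the tip is lifted up and over towards bed +y (turning about bed -x). Straight up at about 1.57; beyond that its own weight (0.16 kg) carries it to its stop at 2.2, where it stays; let go earlier it falls shut. Hinge nearly free
- pawl_hinge (a point): Hinge of the pawl at bed (0, 170, 56), fixed, axis parallel to bed x, between two green cheeks, 40 mm overall in x, 44 mm in y, top z 64
- pin_grip (a point): Grip point on the pawl's cross pin: a round steel pin 12 mm in diameter, parallel to bed x, sticking out towards the robot from bed x -7 to -76. The point is on its axis at bed x -50; with the pawl down at bed y 106, z 58, 64 mm from the hinge axis, about which it swings. The pin may turn between the fingers. Below it is only the bed
- tray_in (a point): Centre of the inner floor (7 mm over the table) of the shallow open wooden tray: outside 250 mm along its x, 190 mm along its y, walls 7 mm thick, tops 32 mm over the table. Fixed. Fixture and tray change sides from run to run. The spindle goes in with its length along the tray's x
- mallet: Round wooden mallet standing on its dark head, 86 mm across, pale handle up, 195 mm tall, beyond the work; origin under its centre
- oil: White bottle, 60 mm across, 150 mm tall, beyond the work; origin under its centre
- bowl: Small turned wooden bowl, 90 mm across, 45 mm tall, between the robot and the work; origin under its centre
Things that resemble listed ones, but are neither listed nor needed, are in the scene too. Leave any blue, pink or turquoise look-alike of the part that bears spindle_mid alone.

How it is judged:
On the way, in this order (a step that is already met when the one before it is completed fails the run):
1. the pawl is flipped right over (value of joint pawl above 1.9 rad), for 0.2 s.
2. the jaw is drawn fully back (value of joint clamp above 0.048 m), for 0.2 s.
At the end, for the whole second after the job is handed in: the pawl lies flipped over (beyond 1.9 rad), the jaw is at least 45 mm back, and the spindle lies at rest on the tray's floor, within its walls, lengthways within 0.35 rad (20 degrees) (value of joint pawl above 1.9 rad and value of joint clamp above 0.045 m and x of spindle_mid in the frame of tray_in between -0.046 and 0.046 m and y of spindle_mid in the frame of tray_in between -0.068 and 0.068 m and z of spindle_mid in the frame of tray_in below 0.027 m and angle between the y axis of spindle_mid and the x axis of tray_in, either way round below 0.35 rad and linear speed of spindle below 0.02 m/s); the robot touches nothing.
It fails at once if the spindle is dropped or banged down in the tray (over 60 N) (contact force between spindle and tray above 60 N).
It fails at once if the mallet is disturbed (moved over 40 mm) (distance of mallet from where it was at the start of the episode above 0.04 m).
It fails at once if the bottle is disturbed (moved over 40 mm) (distance of oil from where it was at the start of the episode above 0.04 m).
It fails at once if the bowl is disturbed (moved over 40 mm) (distance of bowl from where it was at the start of the episode above 0.04 m).
It also fails if it takes over 72 s, if anything falls off the work surface, if the arm or the gripper's body presses on something with over 40 N, if the wrist force passes 120 N, or if a joint passes its speed limit or range.

## Working session

There is one attempt and no reset: what is moved stays moved. The work goes in short steps, Python scripts to look and compute and a shell command to move; the robot and the scene stay as the last step left them, time stands still between calls to the robot, and variables do not carry over. Pictures are saved under pics/ and viewed, and the job is handed in when it is done.

```bash
ls; mkdir -p pics; python3 - <<'E'
from station import arm
import cv2,numpy as np
s=arm.get_state();print({k:np.round(v,3).tolist() for k,v in s.items()})
for n in ["side","top","wrist"]:
    f=arm.grab_frame(n)
    cv2.imwrite(f"pics/{n}0.png",f["img"][:,:,::-1])
    np.savez(f"{n}0.npz",**f)
    print(n,f["fx"],f["fy"],f["cx"],f["cy"],[k for k in f]); print(np.round(f.get("extrinsics",f.get("tool_from_camera")),3))
E
```

```text
pics
{'t': 0.0, 'q': [-0.825, 0.359, 0.011, -0.0, -1.224, -0.288], 'qd': [-0.0, 0.001, 0.001, 0.003, -0.0, -0.002], 'joint_efforts': [0.001, -58.272, 29.306, 6.997, 0.007, -0.0], 'eef_pos': [0.298, -0.605, 0.226], 'ee_rot': [3.14, -0.0, -2.684], 'force': [0.085, 0.689, 0.638], 'moment': [0.036, 0.051, 0.009], 'width': 0.088}
side 382.7033099840638 382.7033099840638 276.3840957431677 205.92015707940865 ['img', 'range_z', 'fx', 'fy', 'cx', 'cy', 'extrinsics']
[[-0.968 -0.251 -0.001  0.526]
 [ 0.153 -0.595  0.789 -0.26 ]
 [-0.198  0.763  0.615 -0.876]
 [ 0.     0.     0.     1.   ]]
top 484.818553402264 484.818553402264 273.9299339161346 211.4972331791729 ['img', 'range_z', 'fx', 'fy', 'cx', 'cy', 'extrinsics']
[[-0.015 -1.    -0.008 -0.04 ]
 [ 0.998 -0.015  0.065 -0.595]
 [-0.065 -0.007  0.998 -1.609]
 [ 0.     0.     0.     1.   ]]
wrist 369.580133337684 369.580133337684 280.52272306521144 206.79536254979726 ['img', 'range_z', 'fx', 'fy', 'cx', 'cy', 'tool_from_camera']
[[-0.001  0.957  0.289  0.078]
 [ 1.     0.001  0.    -0.   ]
 [ 0.     0.289 -0.957 -0.159]
 [ 0.     0.     0.     1.   ]]
```

View pics/side0.png

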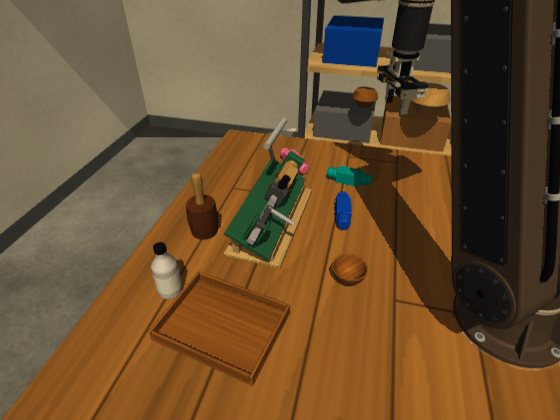

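View pics/top0.png

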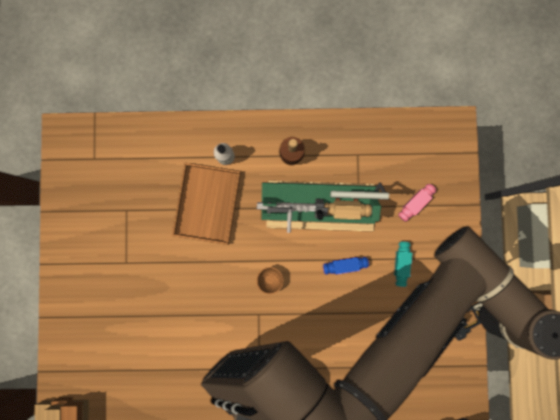

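View pics/wrist0.png

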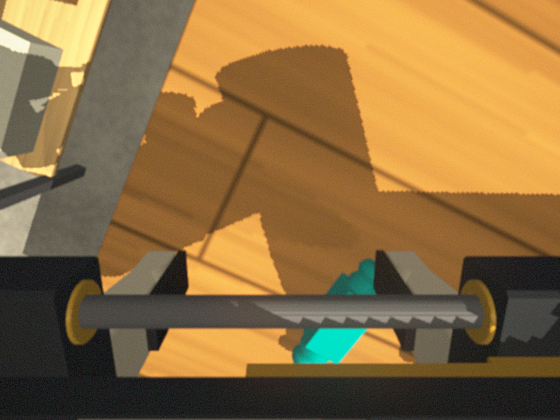

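```bash
cat > h.py <<'E'
import numpy as np,cv2
from scipy.spatial.transform import Rotation as R
def cloud(f,T=None):
    Z=np.array(f["range_z"]);h,w=Z.shape
    u,v=np.meshgrid(np.arange(w),np.arange(h))
    P=np.stack([(u-f["cx"])/f["fx"]*Z,-(v-f["cy"])/f["fy"]*Z,-Z],-1)
    if T is None: T=np.linalg.inv(f["extrinsics"])
    W=P@T[:3,:3].T+T[:3,3]
    W[Z<=0]=np.nan
    return W
def pose(s):
    T=np.eye(4);T[:3,:3]=R.from_euler('xyz',s["ee_rot"]).as_matrix();T[:3,3]=s["eef_pos"];return T
def load(n): return dict(np.load(n,allow_pickle=True))
E
python3 - <<'E'
from h import *
for n in ["side","top"]:
    f=load(n+"0.npz");W=cloud(f)
    hsv=cv2.cvtColor(f["img"],cv2.COLOR_RGB2HSV)
    m=(hsv[...,0]>65)&(hsv[...,0]<84)&(hsv[...,1]>90)&np.isfinite(W[...,0])
    P=W[m]; k=np.abs(P[:,2]-0.09)<.08;P=P[k]
    print(n,len(P),P.min(0).round(3),P.max(0).round(3))
    # ransac plane
    rng=np.random.default_rng(0);best=None
    for _ in range(300):
        a=P[rng.choice(len(P),3,False)];nn=np.cross(a[1]-a[0],a[2]-a[0]);l=np.linalg.norm(nn)
        if l<1e-6: continue
        nn/=l;d=np.abs((P-a[0])@nn)<.004
        if best is None or d.sum()>best.sum(): best=d
    Q=P[best];c=Q.mean(0);nn=np.linalg.svd(Q-c)[2][2];nn*=np.sign(nn[2])
    print(best.sum(),c.round(3),nn.round(3),"slope",np.degrees(np.arccos(nn[2])).round(2),"yaw",np.arctan2(-nn[1],-nn[0]).round(3))
    yb=np.cross(nn,[0,0,0]) 
    xb=np.array([0,0,1])-nn*nn[2];xb/=np.linalg.norm(xb);yb=np.cross(nn,xb)
    x=(Q-c)@xb;y=(Q-c)@yb
    print("ext",np.percentile(x,[0,1,99,100]).round(3),np.percentile(y,[0,1,99,100]).round(3))
    # tray: rect via brown? table z
    t=W[(W[...,2]>-.02)&(W[...,2]<.045)&(W[...,0]>.45)&(W[...,0]<.9)&(W[...,1]>.1)&(W[...,1]<.5)]
    w=t[t[:,2]>.022];print("tray wall pts",len(w),np.median(t[:,2]),np.percentile(w[:,2],[50,95]))
    if len(w)>20:print(cv2.minAreaRect((w[:,:2]*1000).astype(np.float32)))
E
```

```text
side 2817 [ 0.337 -0.495  0.01 ] [ 0.679 -0.005  0.15 ]
2346 [ 0.617 -0.152  0.083] [-0.452  0.024  0.892] slope 26.91 yaw -0.053
ext [-0.15  -0.066  0.058  0.059] [-0.327 -0.216  0.142  0.145]
tray wall pts 1538 0.0020797791628190954 [0.03197332 0.03597163]
((652.9312133789062, 173.74761962890625), (190.7205352783203, 313.2818603515625), 80.45146942138672)
top 1854 [ 0.345 -0.499  0.02 ] [ 0.678 -0.013  0.153]
1214 [ 0.634 -0.152  0.09 ] [-0.465  0.019  0.885] slope 27.72 yaw -0.041
ext [-0.08  -0.079  0.043  0.044] [-0.225 -0.21   0.134  0.137]
tray wall pts 476 0.0023390449800522184 [0.03159151 0.03806189]
((635.6548461914062, 178.15562438964844), (190.95167541503906, 269.9396667480469), 80.23479461669922)
```

```bash
python3 - <<'E'
import cv2
a=cv2.imread("pics/top0.png")[140:300,160:450];cv2.imwrite("pics/tz.png",cv2.resize(a,None,fx=2.7,fy=2.7,interpolation=cv2.INTER_CUBIC))
a=cv2.imread("pics/side0.png")[110:390,140:330];cv2.imwrite("pics/sz.png",cv2.resize(a,None,fx=2.1,fy=2.1,interpolation=cv2.INTER_CUBIC))
E
```

```text
(no output)
```

View pics/tz.png

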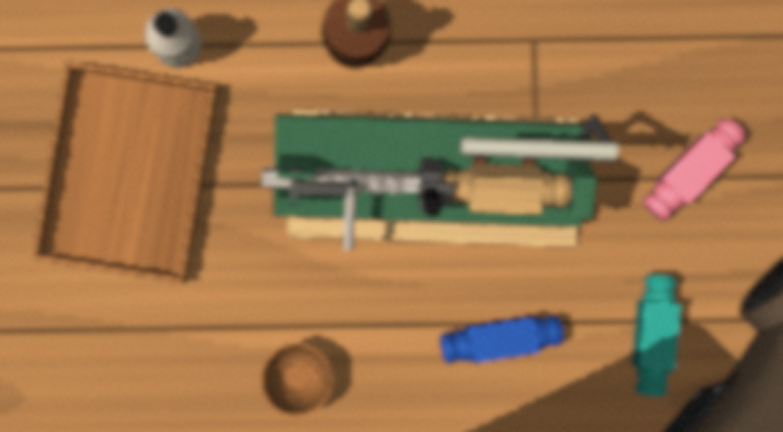

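View pics/sz.png

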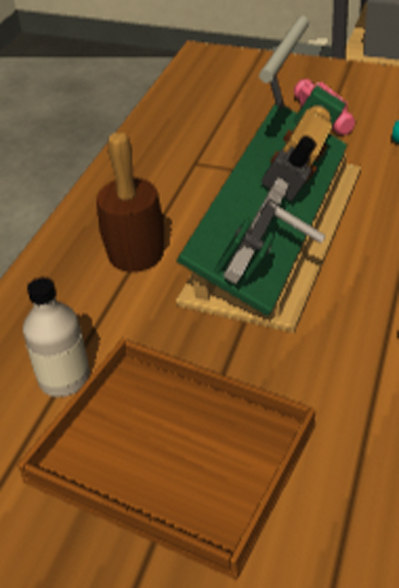

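```bash
python3 - <<'E'
from h import *
for n in ["side","top"]:
    f=load(n+"0.npz");W=cloud(f)
    hsv=cv2.cvtColor(f["img"],cv2.COLOR_RGB2HSV)
    print(n,"table z",np.nanmedian(W[(W[...,2]<.02)&(W[...,0]>.4)&(W[...,0]<.55)&(W[...,1]>0)&(W[...,1]<.3)][:,2]))
    m=(hsv[...,0]>65)&(hsv[...,0]<82)&(hsv[...,1]>90)&np.isfinite(W[...,0])&(W[...,0]>.5)&(W[...,1]>-.4)
    m&=(W[...,2]>.03)&(W[...,2]<.16)
    P=W[m];Q=P
    for it in range(8):
        c=np.median(Q,0) if it==0 else Q.mean(0)
        nn=np.linalg.svd(Q-c)[2][2];nn*=np.sign(nn[2]);d=np.abs((P-c)@nn);Q=P[d<(.02,.01,.006,.004,.004,.003,.003,.003)[it]]
    print(len(Q),"slope",np.degrees(np.arccos(nn[2])).round(2),"yaw",np.arctan2(-nn[1],-nn[0]).round(3),"z0 plane offset",c.round(4))
    for yaw in [-.06,-.04,-.02,0]:
        yb=np.array([-np.sin(yaw),np.cos(yaw),0]);s=np.radians(27)
        xb=np.array([np.cos(yaw)*np.cos(s),np.sin(yaw)*np.cos(s),np.sin(s)])
        nz=np.cross(xb,yb);zz=Q@xb;y=Q@yb
        # low/hi edge as function of y, left-end edge as fn of x
        b=np.arange(y.min(),y.max(),.02);
        lo=[np.min(zz[(y>=a)&(y<a+.02)],initial=9).round(3) for a in b];hi=[np.max(zz[(y>=a)&(y<a+.02)],initial=-9).round(3) for a in b]
        bx=np.arange(zz.min(),zz.max(),.02);l=[np.max(y[(zz>=a)&(zz<a+.02)],initial=-9).round(3) for a in bx];r=[np.min(y[(zz>=a)&(zz<a+.02)],initial=9).round(3) for a in bx]
        print(yaw,"n.",np.median(Q@nz).round(4));print(" lo",*lo);print(" hi",*hi);print(" L",*l);print(" R",*r)
E
```

```text
side table z 0.0019087912504272553
2272 slope 26.98 yaw -0.05 z0 plane offset [ 0.6169 -0.1524  0.083 ]
-0.06 n. -0.2097
 lo 0.532 0.529 0.529 0.53 0.53 0.529 0.53 0.528 0.529 0.529 0.546 0.528 0.527 0.527 0.528 0.527 0.527 0.526 0.528
 hi 0.654 0.654 0.653 0.653 0.654 0.653 0.653 0.653 0.653 0.653 0.653 0.653 0.652 0.653 0.652 0.652 0.652 0.652 0.651
 L 0.03 0.028 0.029 0.03 0.029 0.03 0.028
 R -0.338 -0.339 -0.155 -0.155 -0.337 -0.337 -0.329
-0.04 n. -0.2087
 lo 0.526 0.524 0.524 0.525 0.526 0.525 0.527 0.524 0.526 0.526 0.543 0.526 0.525 0.526 0.527 0.526 0.527 0.526 0.528
 hi 0.648 0.649 0.648 0.649 0.649 0.649 0.649 0.65 0.65 0.65 0.65 0.651 0.65 0.651 0.651 0.652 0.652 0.652 0.652
 L 0.018 0.016 0.017 0.018 0.016 0.016 0.016
 R -0.349 -0.35 -0.167 -0.167 -0.35 -0.35 -0.343
-0.02 n. -0.2076
 lo 0.52 0.518 0.518 0.52 0.521 0.52 0.522 0.521 0.522 0.523 0.54 0.524 0.523 0.524 0.526 0.525 0.527 0.526 0.528
 hi 0.642 0.643 0.642 0.643 0.644 0.645 0.645 0.646 0.646 0.647 0.648 0.648 0.649 0.65 0.65 0.651 0.651 0.652 0.652
 L 0.004 0.007 0.005 0.004 0.005 0.003 0.003
 R -0.361 -0.362 -
[... 1118 characters left out ...]
 9.0 -0.325 -0.205 -0.34 -0.34
-0.02 n. -0.2092
 lo 0.526 0.526 0.526 0.638 0.638 0.528 0.528 0.528 0.533 0.531 0.531 0.532 0.534 0.594 0.534 0.534 0.534 0.537
 hi 0.646 0.647 0.647 0.648 0.648 0.648 0.648 0.648 0.652 0.652 0.652 0.651 0.651 0.654 0.654 0.654 0.654 0.653
 L -0.002 -0.045 -9.0 -0.044 -0.003 -0.006 -0.006
 R -0.356 -0.165 9.0 -0.338 -0.218 -0.354 -0.349
0 n. -0.2078
 lo 0.52 0.52 0.521 0.632 0.632 0.524 0.524 0.524 0.529 0.528 0.528 0.529 0.532 0.593 0.533 0.533 0.534 0.536
 hi 0.64 0.641 0.64 0.643 0.643 0.643 0.644 0.645 0.649 0.649 0.649 0.649 0.652 0.651 0.653 0.653 0.653 0.653
 L -0.013 -0.02 -9.0 -0.057 -0.015 -0.019 -0.019
 R -0.367 -0.229 9.0 -0.35 -0.237 -0.367 -0.363
```

```bash
python3 - <<'E'
from h import *
from station import arm
f=load("wrist0.npz");W=cloud(f,f["tool_from_camera"])
img=f["img"]
for v in range(240,420,12):
    print(v,[(np.round(W[v,u]*1000,0).tolist() if np.isfinite(W[v,u,0]) else 0) for u in (5,60,85,130,280,440,480,530,555)])
f=load("side0.npz");Ws=cloud(f)
s=arm.get_state();T=np.linalg.inv(pose(s))
L=Ws@T[:3,:3].T+T[:3,3]
m=(np.abs(L[...,0])<.15)&(np.abs(L[...,1])<.15)&(L[...,2]<.01)&(L[...,2]>-.35)
for a in np.arange(-.34,.01,.02):
    k=m&(L[...,2]>=a)&(L[...,2]<a+.02)
    if k.any(): print(a.round(2),k.sum(),L[k].min(0).round(3),L[k].max(0).round(3))
a=img;a=f["img"][0:130,340:480,::-1];cv2.imwrite("pics/hand.png",cv2.resize(a,None,fx=4.5,fy=4.5))
E
```

```text
240 [[-378.0, -908.0, 975.0], [-377.0, -725.0, 971.0], [-377.0, -643.0, 972.0], [-77.0, -169.0, 226.0], [-77.0, -1.0, 225.0], [-77.0, 178.0, 226.0], [-77.0, 221.0, 225.0], [-77.0, 278.0, 225.0], [-77.0, 305.0, 225.0]]
252 [[-419.0, -913.0, 970.0], [-421.0, -734.0, 975.0], [-420.0, -651.0, 974.0], [-91.0, -170.0, 225.0], [-91.0, -1.0, 225.0], [-92.0, 180.0, 226.0], [-92.0, 224.0, 226.0], [-91.0, 280.0, 225.0], [-92.0, 309.0, 226.0]]
264 [[39.0, -67.0, -77.0], [38.0, -54.0, -76.0], [39.0, -47.0, -78.0], [-106.0, -171.0, 224.0], [-106.0, -1.0, 225.0], [-106.0, 181.0, 225.0], [38.0, 48.0, -77.0], [38.0, 60.0, -76.0], [38.0, 67.0, -76.0]]
276 [[38.0, -63.0, -83.0], [38.0, -51.0, -82.0], [35.0, -48.0, -77.0], [11.0, -58.0, -30.0], [-122.0, -1.0, 226.0], [-122.0, 183.0, 226.0], [37.0, 47.0, -80.0], [38.0, 57.0, -82.0], [39.0, 61.0, -83.0]]
288 [[38.0, -60.0, -87.0], [38.0, -48.0, -87.0], [33.0, -47.0, -79.0], [11.0, -55.0, -39.0], [-137.0, -1.0, 225.0], [10.0, 58.0, -38.0], [34.0, 46.0, -81.0], [38.0, 53.0, -88.0], [38.0, 59.0, -87.0]]
300 [[37.0, -58.0, -90.0], [35.0, -48.0, -88.0], [32.0,
[... 2191 characters left out ...]
0.017 -0.26 ] [ 0.04  0.05 -0.24]
-0.24 250 [-0.047 -0.019 -0.24 ] [ 0.035  0.049 -0.22 ]
-0.22 231 [-0.047 -0.018 -0.22 ] [ 0.041  0.049 -0.2  ]
-0.2 145 [-0.046 -0.009 -0.2  ] [ 0.036  0.048 -0.18 ]
-0.18 202 [-0.04  -0.051 -0.18 ] [ 0.041  0.044 -0.16 ]
-0.16 145 [-0.039 -0.05  -0.16 ] [ 0.035  0.022 -0.14 ]
-0.14 157 [-0.023 -0.05  -0.14 ] [ 0.027  0.02  -0.12 ]
-0.12 472 [-0.039 -0.099 -0.12 ] [ 0.038  0.101 -0.1  ]
-0.1 326 [-0.039 -0.094 -0.1  ] [ 0.04   0.098 -0.08 ]
-0.08 176 [-0.04  -0.087 -0.08 ] [ 0.038  0.092 -0.061]
-0.06 88 [-0.012 -0.065 -0.06 ] [ 0.013  0.069 -0.04 ]
-0.04 98 [-0.012 -0.059 -0.04 ] [ 0.011  0.066 -0.02 ]
-0.02 81 [-0.011 -0.059 -0.02 ] [ 0.012  0.063 -0.001]
```

View pics/hand.png

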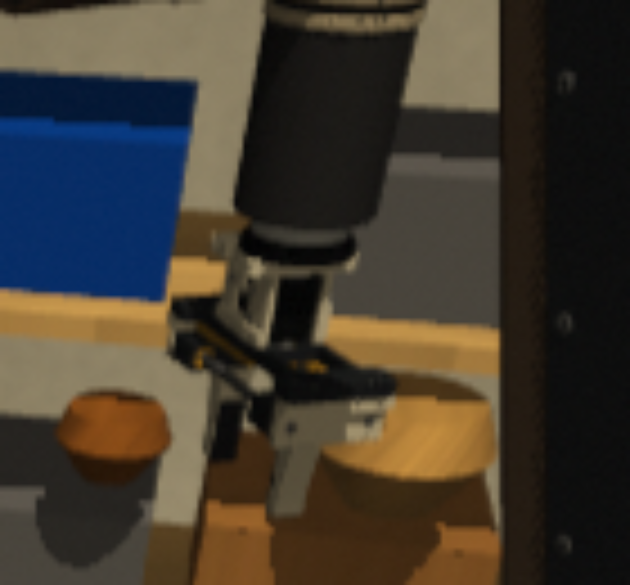

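```bash
cat >> h.py <<'E'
YAW=-.05; S=np.radians(27)
yb=np.array([-np.sin(YAW),np.cos(YAW),0]);xb=np.array([np.cos(YAW)*np.cos(S),np.sin(YAW)*np.cos(S),np.sin(S)]);nb=np.cross(xb,yb)
B=np.eye(4);B[:3,0]=xb;B[:3,1]=yb;B[:3,2]=nb;B[:3,3]=xb*.592+yb*(-.171)+nb*(-.211)
def tgt(x,y,z,xdir,lean=0,F=None):
    """TCP at bed mm; xdir: '-x' or '-y' etc = tool x in bed axes; lean: extra tilt (rad) of hand toward bed -x"""
    A={'-x':[-1,0,0],'+x':[1,0,0],'-y':[0,-1,0],'+y':[0,1,0]}[xdir]
    tx=np.array(A,float);tz=np.array([0,0,-1.]);M=np.stack([tx,np.cross(tz,tx),tz],1)
    M=R.from_rotvec([0,-lean,0]).as_matrix()@M
    T=np.eye(4);T[:3,:3]=M;T[:3,3]=np.array([x,y,z])/1000
    return (B if F is None else F)@T
CMD=None
def delta(Tc,Tt):
    d=np.linalg.inv(Tc)@Tt
    sh=d[:3,3]/.3;rv=np.degrees(R.from_matrix(d[:3,:3]).as_rotvec())/60
    print("rows:",*sh.round(3),*rv.round(3)," |mm|",(1000*np.linalg.norm(d[:3,3])).round(1),"deg",(60*np.linalg.norm(rv)).round(1))
E
python3 - <<'E'
from h import *
from station import arm
print(B.round(3))
s=arm.get_state();T=pose(s)
t=tgt(-55,106,200,'-x');print(t.round(3))
delta(T,t)
f=load("side0.npz");W=cloud(f)
Bi=np.linalg.inv(B);L=(W@Bi[:3,:3].T+Bi[:3,3])*1000
for n in ["side","top"]:
    f=load(n+"0.npz");W=cloud(f);L=(W@Bi[:3,:3].T+Bi[:3,3])*1000
    def box(nm,lo,hi):
        m=np.all((L>lo)&(L<hi),-1);P=L[m]
        if len(P):print(n,nm,len(P),np.percentile(P,[2,50,98],axis=0).round(0).tolist())
    box("lamp",[60,-190,115],[125,20,165])
    box("knob",[-30,-15,70],[30,45,125])
    box("pin",[-95,70,35],[-30,140,85])
    box("spindle",[-40,-150,40],[40,-5,75])
    box("stop",[-40,-200,45],[40,-152,75])
    box("bartail",[-15,198,20],[15,230,60])
E
```

```text
[[ 0.89   0.05  -0.453  0.614]
 [-0.045  0.999  0.023 -0.202]
 [ 0.454  0.     0.891  0.081]
 [ 0.     0.     0.     1.   ]]
[[-0.89   0.05   0.453  0.48 ]
 [ 0.045  0.999 -0.023 -0.089]
 [-0.454  0.    -0.891  0.234]
 [ 0.     0.     0.     1.   ]]
rows: -1.303 1.276 -0.026 0.115 -0.441 0.475  |mm| 547.1 deg 39.5
side lamp 232 [[79.0, -174.0, 135.0], [87.0, -79.0, 149.0], [96.0, -14.0, 152.0]]
side knob 117 [[-13.0, 1.0, 72.0], [-2.0, 16.0, 95.0], [8.0, 22.0, 109.0]]
side pin 82 [[-77.0, 98.0, 57.0], [-54.0, 105.0, 64.0], [-31.0, 109.0, 67.0]]
side spindle 290 [[-26.0, -147.0, 46.0], [-2.0, -86.0, 59.0], [18.0, -15.0, 66.0]]
side stop 148 [[-28.0, -178.0, 48.0], [-3.0, -158.0, 64.0], [23.0, -152.0, 68.0]]
side bartail 53 [[-11.0, 198.0, 23.0], [-2.0, 204.0, 34.0], [6.0, 207.0, 42.0]]
top lamp 368 [[82.0, -172.0, 133.0], [93.0, -94.0, 147.0], [99.0, -13.0, 154.0]]
top knob 69 [[-9.0, -10.0, 70.0], [4.0, 12.0, 101.0], [12.0, 22.0, 109.0]]
top pin 52 [[-74.0, 98.0, 54.0], [-54.0, 104.0, 63.0], [-30.0, 108.0, 68.0]]
top spindle 613 [[-22.0, -145.0, 42.0], [3.0, -76.0, 56.0], [21.0, -8.0, 67.0]]
top stop 154 [[-24.0, -178.0, 46.0], [4.0, -163.0, 62.0], [27.0, -153.0, 70.0]]
top bartail 20 [[-8.0, 198.0, 23.0], [4.0, 202.0, 36.0], [9.0, 205.0, 44.0]]
```

```bash
python3 -m inch '0 -0.65 0.64 -0.22 0.06 -0.22 0.24;0 -0.65 0.64 -0.22 0.06 -0.22 0.24;0 -0.65 0.64 -0.22 0.06 -0.22 0.24;0 -0.65 0.64 -0.22 0.06 -0.22 0.24;0 -0.65 0.64 -0.22 0.06 -0.22 0.24;0 -0.65 0.64 -0.22 0.06 -0.22 0.24;0 -0.65 0.64 -0.22 0.06 -0.22 0.24;0 -0.65 0.64 -0.22 0.06 -0.22 0.24' 20; python3 - <<'E'
from h import *
from station import arm
s=arm.get_state();print(s["q"]);delta(pose(s),tgt(-55,106,200,'-x'))
E
```

```text
t: 0.95
eef_pos: [0.3886, -0.3463, 0.293]
ee_rot: [-3.107, 0.237, -2.93]
force: [0.1, 0.8, -0.3]
width: 0.0874
[-0.44218343 -0.03572    -0.28840232 -0.12870637 -1.11158525 -0.87593991]
rows: -0.417 0.785 0.276 0.054 -0.219 0.239  |mm| 279.2 deg 19.7
```

```bash
python3 -m inch '0 -0.417 0.785 0.276 0.054 -0.219 0.239;0 -0.417 0.785 0.276 0.054 -0.219 0.239;0 -0.417 0.785 0.276 0.054 -0.219 0.239;0 -0.417 0.785 0.276 0.054 -0.219 0.239;0 -0.417 0.785 0.276 0.054 -0.219 0.239;0 -0.417 0.785 0.276 0.054 -0.219 0.239;0 -0.417 0.785 0.276 0.054 -0.219 0.239;0 -0.417 0.785 0.276 0.054 -0.219 0.239;0 -0.417 0.785 0.276 0.054 -0.219 0.239' ; python3 - <<'E'
from h import *
from station import arm
s=arm.get_state();T=pose(s);print(s["q"]);delta(T,tgt(-55,106,42,'-x'))
f=arm.grab_frame("wrist");cv2.imwrite("pics/w1.png",f["img"][...,::-1]);np.savez("w1.npz",T=T,**f)
W=cloud(f,T@f["tool_from_camera"]);Bi=np.linalg.inv(B);L=(W@Bi[:3,:3].T+Bi[:3,3])*1000
def box(nm,lo,hi):
        m=np.all((L>lo)&(L<hi),-1);P=L[m]
        if len(P):print(nm,len(P),np.percentile(P,[1,2,50,98,99],axis=0).round(1).tolist())
box("knob",[-30,-15,70],[30,45,125])
box("pin",[-70,70,50],[-40,140,85])
box("bed",[-60,60,-15],[-25,190,15])
box("bed2",[20,60,-15],[60,190,15])
box("cheek",[-40,140,50],[40,200,80])
E
```

```text
t: 1.85
eef_pos: [0.4796, -0.0905, 0.233]
ee_rot: [-3.142, 0.469, 3.089]
force: [0.0, 0.2, -0.1]
width: 0.0877
[ 0.34455256 -0.26040026 -0.86147092  0.33665588 -0.55815331 -2.21744759]
rows: -0.002 0.005 0.524 -0.001 -0.002 -0.002  |mm| 157.1 deg 0.2
knob 61 [[-12.5, 3.5, 70.2], [-12.4, 3.8, 70.3], [-11.5, 10.4, 73.3], [-8.3, 16.7, 78.1], [-8.2, 16.8, 78.4]]
pin 499 [[-69.7, 95.3, 58.6], [-69.5, 95.4, 59.1], [-55.2, 100.6, 63.2], [-40.6, 106.3, 65.1], [-40.2, 106.3, 65.3]]
bed 3957 [[-59.8, 61.2, -1.4], [-59.2, 62.3, -1.2], [-42.8, 132.2, 0.3], [-25.6, 187.6, 1.8], [-25.3, 188.6, 2.0]]
bed2 2281 [[27.2, 61.0, -1.3], [28.7, 61.9, -1.1], [48.0, 107.5, 0.4], [59.5, 183.6, 1.9], [59.8, 186.8, 2.1]]
cheek 1998 [[-23.2, 141.0, 50.7], [-23.1, 142.2, 51.5], [-3.9, 160.6, 63.1], [17.3, 183.9, 65.2], [18.6, 184.8, 65.4]]
```

View pics/w1.png

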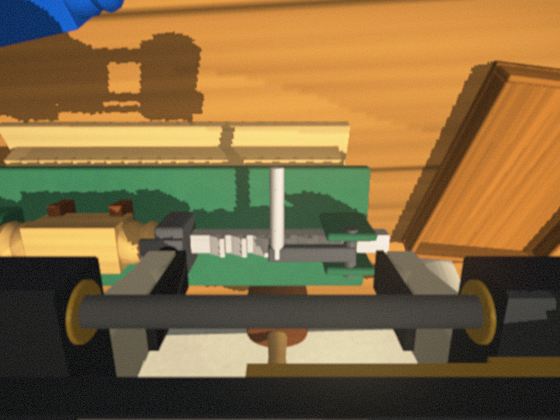

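```bash
python3 - <<'E'
from h import *
Bi=np.linalg.inv(B)
f=load("w1.npz");W=cloud(f,f["T"]@f["tool_from_camera"]);L=(W@Bi[:3,:3].T+Bi[:3,3])*1000
hsv=cv2.cvtColor(f["img"],cv2.COLOR_RGB2HSV);g=(hsv[...,0]>60)&(hsv[...,0]<90)&(hsv[...,1]>90)
m=g&(np.abs(L[...,2])<4)
P=L[m]
for a in range(-65,60,15):
    k=(P[:,0]>a)&(P[:,0]<a+15)
    if k.any():print("x",a,P[k][:,1].max().round(1))
for a in range(-40,200,30):
    k=(P[:,1]>a)&(P[:,1]<a+30)
    if k.any():print("y",a,P[k][:,0].min().round(1),P[k][:,0].max().round(1))
m=(L[...,2]>50)&(L[...,2]<70)&(L[...,0]>-90)&(L[...,0]<-25)&(L[...,1]>80)&(L[...,1]<130)
P=L[m]
for a in range(-85,-25,10):
    k=(P[:,0]>a)&(P[:,0]<a+10)
    if k.any():print("pin x",a,k.sum(),P[k].min(0).round(1),P[k].max(0).round(1))
m=(L[...,2]>40)&(L[...,2]<70)&(L[...,1]>135)&(L[...,1]<200)&g
print("cheek",L[m].min(0),L[m].max(0))
E
```

```text
x -65 191.1
x -50 191.0
x -35 190.7
x -20 189.7
x -5 141.3
x 25 147.7
x 40 190.8
x 55 190.4
y -40 -66.4 -9.2
y -10 -66.0 60.5
y 20 -65.5 61.9
y 50 -65.1 62.7
y 80 -64.2 63.2
y 110 -64.1 62.6
y 140 -64.7 60.7
y 170 -64.0 61.1
pin x -85 64 [-77.4  94.8  54.9] [-75.  106.3  65.3]
pin x -75 180 [-75.   94.7  57.5] [-65.1 106.3  65.5]
pin x -65 165 [-65.   95.5  58.1] [-55.1 106.3  65.9]
pin x -55 163 [-54.9  95.4  58. ] [-45.  106.3  65.9]
pin x -45 160 [-44.9  95.2  59.2] [-35.  106.3  65.9]
pin x -35 158 [-34.9  95.1  59.2] [-25.  106.3  66.1]
cheek [-21.4499174  142.46041263  40.87243874] [ 20.49820027 185.06310201  66.07474857]
```

```bash
cat >> h.py <<'E'
B[:3,3]+=-.004*yb+.001*nb
E
python3 - <<'E'
from h import *
from station import arm
s=arm.get_state();T=pose(s)
delta(T,tgt(-55,106,80,'-x'));delta(T,tgt(-55,106,42,'-x'))
E
```

```text
rows: -0.001 -0.007 0.394 -0.001 -0.002 -0.003  |mm| 118.3 deg 0.2
rows: -0.001 -0.007 0.521 -0.001 -0.002 -0.003  |mm| 156.3 deg 0.2
```

Descend, with a slightly narrower opening, then close gently.

```bash
python3 -m inch '0.3 0 -0.007 0.13 0 0 0;0.3 0 -0.007 0.26 0 0 0;0.3 0 -0.007 0.39 0 0 0;0.3 0 -0.007 0.45 0 0 0;0.3 0 -0.007 0.521 0 0 0;0.3 0 -0.007 0.521 0 0 0;0.3 0 -0.007 0.521 0 0 0' 6; python3 - <<'E'
from h import *
from station import arm
s=arm.get_state();T=pose(s);print((np.linalg.inv(B)@T)[:3,3]*1000)
f=arm.grab_frame("wrist");cv2.imwrite("pics/w2.png",f["img"][...,::-1]);np.savez("w2.npz",T=T,**f)
f=arm.grab_frame("side");cv2.imwrite("pics/s2.png",cv2.resize(f["img"][100:280,180:380,::-1],None,fx=3,fy=3))
E
```

```text
t: 2.6
eef_pos: [0.5527, -0.1035, 0.11]
ee_rot: [3.123, 0.443, 3.086]
force: [-0.2, -0.6, 0.3]
width: 0.0616
[-45.58176549  99.25987557  55.00574775]
```

View pics/w2.png

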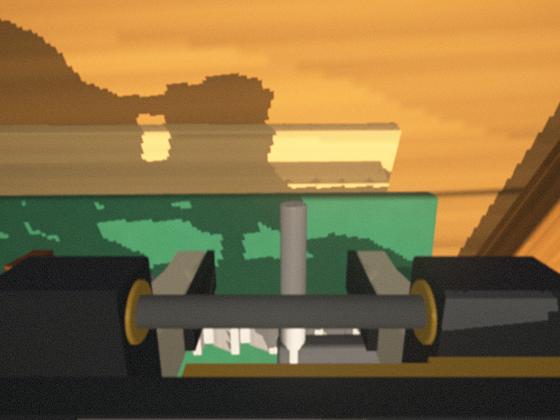

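View pics/s2.png

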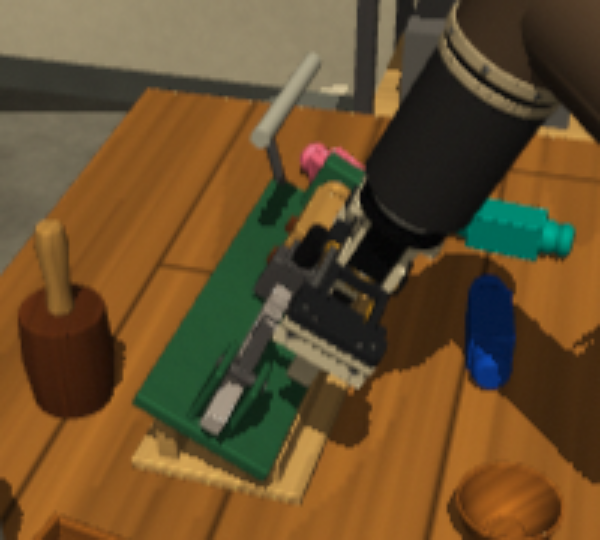

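```bash
python3 - <<'E'
from h import *
from station import arm
s=arm.get_state();T=pose(s);print(s["q"],s["qd"],s["t"]);print((np.linalg.inv(B)@T)[:3,3]*1000)
delta(T,tgt(-55,106,42,'-x'))
E
```

```text
[ 0.08584892  0.07168684 -1.01580306  0.799001   -0.05739033 -2.49527452] [ 0.01500865 -0.01457153 -0.00340258  0.00682123  0.0049722  -0.00655827] 2.7
[-44.89637407 100.50617733  55.82937965]
rows: 0.033 0.017 0.047 0.016 -0.025 -0.004  |mm| 18.0 deg 1.8
```

```bash
cat > kin.py <<'E'
import numpy as np
from scipy.spatial.transform import Rotation as R
def Rx(a):return R.from_rotvec([a,0,0]).as_matrix()
def Ry(a):return R.from_rotvec([0,a,0]).as_matrix()
def Rz(a):return R.from_rotvec([0,0,a]).as_matrix()
# tool home: z forward (+x world), at q=0
def fk(q,p,sg,R0):
    h,a1,L2,a3,L4,d6=p
    A=Rz(q[0]);x=A@np.array([a1,0,h])
    A=A@Ry(q[1]);x=x+A@np.array([0,0,L2])
    A=A@Ry(q[2]);x=x+A@np.array([L4,0,a3])
    A=A@Rx(sg[0]*q[3])@Ry(sg[1]*q[4])@Rx(sg[2]*q[5]);x=x+A@np.array([d6,0,0])
    return x,A@R0
E
cat > fit.py <<'E'
from kin import *
from scipy.optimize import least_squares
from itertools import product
q=np.array([[-0.825,0.359,0.0115,-0.0,-1.224,-0.288],[-0.44218343,-0.03572,-0.28840232,-0.12870637,-1.11158525,-0.87593991],[0.34455256,-0.26040026,-0.86147092,0.33665588,-0.55815331,-2.21744759],[0.08584892,0.07168684,-1.01580306,0.799001,-0.05739033,-2.49527452]])
import h
from station import arm
s=arm.get_state()
P=[[.298,-.605,.2265],[0.3886,-0.3463,0.293],[0.4796,-0.0905,0.233],s["eef_pos"]]
E=[[3.14,0,-2.684],[-3.107,0.237,-2.93],[-3.142,0.469,3.089],s["ee_rot"]]
best=None
for sg in product([1,-1],repeat=3):
    def f(v):
        r=[]
        R0=R.from_rotvec(v[6:9]).as_matrix()
        for a,b,c in zip(q,P,E):
            x,A=fk(a,v[:6],sg,R0);r+=list((x-b)*5);r+=list((A-R.from_euler('xyz',c).as_matrix()).ravel())
        return np.array(r)
    for rv in ([1.2,-1.2,1.2],[0,1.57,0],[2.2,0,2.2],[-1.2,-1.2,-1.2],[1.2,1.2,1.2]):
        o=least_squares(f,[.35,.05,.4,.03,.4,.3]+rv)
        if best is None or o.cost<best[0]:best=(o.cost,sg,o.x)
print(best[0],best[1],best[2].round(4).tolist())
E
python3 fit.py
```

```text
2.171289051430602 (1, 1, 1) [0.4024, 0.4489, -1.0097, 0.2586, 0.0025, 0.6864, -1.5772, 2.5996, 2.1819]
```

```bash
sed -i 's/A=A@Ry(q\[2\])/A=A@Ry(-q[2])/' kin.py; python3 fit.py
```

```text
1.4909815502927317 (-1, -1, -1) [0.3102, 0.0183, 0.7626, 0.0015, 0.3795, 0.6853, 2.4188, -2.4186, 2.4177]
```

```bash
cat > kin.py <<'E'
import numpy as np
from scipy.spatial.transform import Rotation as R
def Rx(a):return R.from_rotvec([a,0,0]).as_matrix()
def Ry(a):return R.from_rotvec([0,a,0]).as_matrix()
def Rz(a):return R.from_rotvec([0,0,a]).as_matrix()
def fk(q,p,sg,R0):
    h,a1,L2,a3,L4,d6,b=p
    A=Rz(q[0]);x=A@np.array([a1,b,h])
    A=A@Ry(q[1]);x=x+A@np.array([0,0,L2])
    A=A@Ry(-q[2]);x=x+A@np.array([L4,0,a3])
    A=A@Rx(sg[0]*q[3])@Ry(sg[1]*q[4])@Rx(sg[2]*q[5]);x=x+A@np.array([d6,0,0])
    return x,A@R0
E
sed -i 's/\[.35,.05,.4,.03,.4,.3\]+rv/[.35,.05,.4,.03,.4,.3,-.19]+rv/; s/v\[6:9\]/v[7:10]/; s/v\[:6\]/v[:7]/' fit.py
cat >> fit.py <<'E'
for a,b,c in zip(q,P,E):
    x,A=fk(a,best[2][:7],best[1],R.from_rotvec(best[2][7:]).as_matrix());print(x-b,(R.from_matrix(A).inv()*R.from_euler('xyz',c)).as_rotvec())
E
python3 fit.py
```

```text
0.03255388983289516 (-1, -1, -1) [0.0508, 0.173, 0.5716, 0.0712, 0.2649, 0.3333, -0.1753, -1.2095, 1.2094, -1.2089]
[0.01219634 0.01088018 0.00285115] [-5.80150825e-04 -6.74149425e-05  1.56378796e-04]
[0.00095017 0.01034714 0.00788094] [ 4.08381689e-04 -3.02912378e-04  4.84201965e-06]
[-0.00209075  0.01368141 -0.01830002] [-0.00016606  0.00023762 -0.00011406]
[ 0.00403193 -0.03948337  0.00756793] [ 3.37825278e-04  1.32704801e-04 -4.71610474e-05]
```

```bash
cat >> h.py <<'E'
import json
def rec():
    from station import arm
    s=arm.get_state()
    open("samples.txt","a").write(json.dumps([list(map(float,s["q"])),list(map(float,s["eef_pos"])),list(map(float,s["ee_rot"]))])+"\n")
    return s
E
python3 - <<'E'
from h import *
s=rec();T=pose(s)
delta(T,tgt(-50,106,100,'-x',-.15));delta(T,tgt(-50,106,100,'-x',-.35))
E
python3 -m inch '0.3 0 0 -0.15 0 0 0;0.3 0.01 0.02 -0.15 0.016 0.11 -0.004;0.3 0.01 0.02 -0.15 0.016 0.11 -0.004;0.3 0.01 0.02 -0.15 0.016 0.11 -0.004;0.3 0.01 0.02 -0.15 0.016 0.11 -0.004'
python3 - <<'E'
from h import *
s=rec();T=pose(s);print(s["q"])
delta(T,tgt(-50,106,100,'-x',-.35))
E
```

```text
rows: 0.021 0.021 -0.146 0.017 0.118 -0.002  |mm| 44.8 deg 7.1
rows: 0.021 0.021 -0.146 0.017 0.309 -0.001  |mm| 44.8 deg 18.6
t: 3.2
eef_pos: [0.5323, -0.0945, 0.151]
ee_rot: [3.141, 0.332, 3.096]
force: [0.5, -0.1, -0.2]
width: 0.0614
[ 0.25128402  0.01994198 -0.74015721  0.19908044 -0.50025879 -2.02765175]
rows: 0.014 -0.004 0.005 0.001 0.201 0.004  |mm| 4.7 deg 12.1
```

```bash
python3 -m inch '0.3 0.014 -0.004 0.005 0 0.2 0.004;0.3 0.014 -0.004 0.005 0 0.2 0.004;0.3 0.014 -0.004 0.005 0 0.2 0.004;0.3 0.014 -0.004 0.005 0 0.2 0.004'
cat > fit2.py <<'E'
from h import *
from kin import Rx,Ry,Rz
D=[json.loads(l) for l in open("samples.txt")]
D+=[[[-0.825,0.359,0.0115,-0.0,-1.224,-0.288],[.298,-.605,.2265],0],[[-0.44218343,-0.03572,-0.28840232,-0.12870637,-1.11158525,-0.87593991],[0.3886,-0.3463,0.293],0],[[0.34455256,-0.26040026,-0.86147092,0.33665588,-0.55815331,-2.21744759],[0.4796,-0.0905,0.233],0]]
def chain(q):
    A1=Rz(q[0]);A2=A1@Ry(q[1]);A3=A2@Ry(-q[2]);A4=A3@Rx(-q[3]);A5=A4@Ry(-q[4]);A6=A5@Rx(-q[5]);return A1,A2,A3,A4,A5,A6
def row(q):
    A1,A2,A3,A4,A5,A6=chain(q)
    return np.c_[A1,A2[:,[0,2]],A3[:,[0,2]],A4[:,[1,2]],A5[:,[0,2]]]
M=np.vstack([row(d[0]) for d in D]);y=np.concatenate([d[1] for d in D])
lam=1e-3
p=np.linalg.solve(M.T@M+lam**2*np.eye(11),M.T@y)
print("a1 b h | L2x L2z | L4 a3 | y4 z4 | x5 z5");print(p.round(4));print((M@p-y).reshape(-1,3).round(4))
np.save("kinp.npy",p)
E
python3 - <<'E'
from h import *
s=rec();T=pose(s);print(s["q"])
delta(T,tgt(-50,106,42,'-x',-.35))
E
python3 fit2.py
```

```text
t: 3.6
eef_pos: [0.5272, -0.0975, 0.1459]
ee_rot: [-3.141, 0.119, 3.089]
force: [-1.5, -0.1, -1.0]
width: 0.0613
[ 0.20610824  0.1312923  -0.51847482  0.04280624 -0.80680658 -1.85707306]
rows: -0.072 0.007 0.175 -0.001 -0.002 -0.002  |mm| 56.8 deg 0.2
a1 b h | L2x L2z | L4 a3 | y4 z4 | x5 z5
[-3.000e-04  2.000e-04  1.986e-01 -9.000e-04  6.007e-01  4.637e-01
  1.600e-03 -1.919e-01 -1.000e-03  3.775e-01  8.000e-04]
[[-0.     -0.      0.    ]
 [-0.0001  0.      0.    ]
 [-0.0001  0.      0.    ]
 [-0.     -0.0002 -0.0001]
 [-0.0001  0.0001  0.0001]
 [ 0.0001  0.0001 -0.    ]]
```

```bash
cat > ik.py <<'E'
from h import *
from kin import Rx,Ry,Rz
from scipy.optimize import least_squares
LO=np.array([-3.07,-1.43,-1.02,-3.03,-3.05,-3.03]);HI=np.array([3.07,2.12,1.25,1.67,0,3.03])
def fk(q):
    A1=Rz(q[0]);A2=A1@Ry(q[1]);A3=A2@Ry(-q[2]);A4=A3@Rx(-q[3]);A5=A4@Ry(-q[4]);A6=A5@Rx(-q[5])
    x=A1@[0,0,.1986]+A2@[0,0,.6]+A3@[.4637,0,0]+A4@[0,-.1917,0]+A5@[.3775,0,0]
    return x,A6
v=[json.loads(l) for l in open("samples.txt")]
R0=fk(v[0][0])[1].T@R.from_euler('xyz',v[0][2]).as_matrix()
def ik(T,seed):
    best=None
    for sd in [seed]+[np.array(seed)+d for d in ([0,0,0,1.5,0,0],[0,0,0,-1.5,0,0],[0,0,0,0,0,3],[0,0,0,0,0,-3],[0,0,0,0,-1,0])]:
        sd=np.clip(sd,LO+.01,HI-.01)
        def f(q):
            x,A=fk(q);return np.r_[(x-T[:3,3])*5,(A@R0-T[:3,:3]).ravel()]
        o=least_squares(f,sd,bounds=(LO,HI))
        if best is None or o.cost<best[0]-1e-7:best=(o.cost,o.x)
    q=best[1];x,A=fk(q)
    return q,1000*np.linalg.norm(x-T[:3,3]),np.min(np.r_[q-LO,HI-q])
E
python3 - <<'E'
from ik import *
seed=json.loads(open("samples.txt").readlines()[-1])[0]
def t(n,*a):
    q,e,m=ik(tgt(*a),seed);print(n,a,q.round(2),"err",e.round(1),"margin",m.round(2))
for l in (-.2,-.35): 
    t("pin",-50,106,42,'-x',l);t("pinup",-50,170,102,'-x',l);t("pinend",-50,208,90,'-x',l)
for l in (0,-.2): t("knob",0,14,70,'-x',l);t("knobB",0,74,70,'-x',l);
for y in (-20,-75):
  for l in (0,.15,.3):
    for x,z in ((0,18),(0,70),(0,160)):t("sp",x-(z-36)*np.sin(l),y,36+(z-36)*np.cos(l),'-y',l)
E
```

```text
pin (-50, 106, 42, '-x', -0.2) [ 0.22  0.16 -0.7   0.16 -0.46 -1.98] err 0.0 margin 0.32
pinup (-50, 170, 102, '-x', -0.2) [ 0.39  0.03 -0.71  0.21 -0.59 -2.17] err 0.0 margin 0.31
pinend (-50, 208, 90, '-x', -0.2) [ 0.46  0.06 -0.73  0.25 -0.56 -2.28] err 0.0 margin 0.29
pin (-50, 106, 42, '-x', -0.35) [ 0.19  0.23 -0.52  0.05 -0.7  -1.85] err 0.0 margin 0.5
pinup (-50, 170, 102, '-x', -0.35) [ 0.34  0.12 -0.53  0.06 -0.81 -2.01] err 0.0 margin 0.49
pinend (-50, 208, 90, '-x', -0.35) [ 0.42  0.14 -0.54  0.08 -0.79 -2.09] err 0.0 margin 0.48
knob (0, 14, 70, '-x', 0) [ 0.02  0.11 -0.68  0.11 -0.31 -1.74] err 0.0 margin 0.31
knobB (0, 74, 70, '-x', 0) [ 0.14  0.08 -0.82  0.38 -0.23 -2.11] err 0.0 margin 0.2
knob (0, 14, 70, '-x', -0.2) [ 0.01  0.18 -0.48  0.03 -0.64 -1.65] err 0.0 margin 0.54
knobB (0, 74, 70, '-x', -0.2) [ 0.14  0.16 -0.53  0.09 -0.61 -1.82] err 0.0 margin 0.49
sp (np.float64(0.0), -20, np.float64(18.0), '-y', 0) [-0.06  0.23 -0.61 -0.01 -0.26  0.02] err 0.0 margin 0.26
sp (np.float64(0.0), -20, np.float64(70.0), '-y', 0) [-0.06  0.13 -0.6  -0.01 -0.36  0.02] err 0.0
[... 1456 characters left out ...]
float64(-5.080896504102373), -75, np.float64(69.61821664982543), '-y', 0.15) [-0.23  0.15 -0.53 -0.37 -0.3   0.5 ] err 0.0 margin 0.3
sp (np.float64(-18.530328426726303), -75, np.float64(158.60761366406922), '-y', 0.15) [-0.24 -0.03 -0.56 -0.26 -0.44  0.4 ] err 0.0 margin 0.44
sp (np.float64(5.3193637199041115), -75, np.float64(18.80394319573909), '-y', 0.3) [-0.41  0.25 -0.4  -0.97 -0.3   1.21] err 0.0 margin 0.3
sp (np.float64(-10.047687026485544), -75, np.float64(68.48144063027061), '-y', 0.3) [-0.39  0.15 -0.47 -0.84 -0.32  1.07] err 0.0 margin 0.32
sp (np.float64(-36.6445056260061), -75, np.float64(154.46172465157514), '-y', 0.3) [-0.38 -0.04 -0.55 -0.63 -0.39  0.83] err 0.0 margin 0.39
```

```bash
python3 - <<'E'
from ik import *
s=rec()
seed=s["q"]
for x in (-55,-62):
  for l in (-.08,-.12,-.2):
    q,e,m=ik(tgt(x,106,47,'-x',l),seed);print(x,l,q.round(2),e.round(1),m.round(2))
    b=66;print("body +x edge x",x-b*np.sin(l)+39*np.cos(l),"z",47+b*np.cos(l)+39*np.sin(l))
delta(pose(s),tgt(-62,106,90,'-x',-.12));delta(pose(s),tgt(-62,106,47,'-x',-.12))
E
```

```text
-55 -0.08 [ 0.19  0.1  -0.93  0.53 -0.18 -2.32] 0.0 0.09
body +x edge x -10.850363652232446 z 109.67223955117514
-55 -0.12 [ 0.23  0.11 -0.84  0.33 -0.3  -2.15] 0.0 0.18
body +x edge x -8.379457520630538 z 107.85659388208731
-55 -0.2 [ 0.23  0.15 -0.71  0.17 -0.46 -1.99] 0.0 0.31
body +x edge x -3.665227631717542 z 103.93629023651457
-62 -0.08 [ 0.18  0.09 -0.97  0.59 -0.16 -2.37] 0.0 0.05
body +x edge x -17.850363652232446 z 109.67223955117514
-62 -0.12 [ 0.23  0.11 -0.86  0.35 -0.28 -2.17] 0.0 0.16
body +x edge x -15.379457520630538 z 107.85659388208731
-62 -0.2 [ 0.23  0.14 -0.73  0.17 -0.44 -2.  ] 0.0 0.29
body +x edge x -10.665227631717542 z 103.93629023651457
rows: 0.02 0.007 0.039 -0.001 -0.222 -0.002  |mm| 13.2 deg 13.3
rows: -0.029 0.007 0.173 -0.001 -0.222 -0.002  |mm| 52.7 deg 13.3
```

x −62, lean −0.12 clears the knob (edge z≈108, x≈−15).

```bash
python3 -m inch '0.3 0.02 0.007 0.039 0 -0.11 0;0.3 0.02 0.007 0.039 0 -0.222 0;0.3 0.02 0.007 0.039 0 -0.222 0;0.3 -0.005 0.007 0.11 0 -0.222 0;0.3 -0.029 0.007 0.173 0 -0.222 0;0.3 -0.029 0.007 0.173 0 -0.222 0;0.3 -0.029 0.007 0.173 0 -0.222 0;0.3 -0.029 0.007 0.173 0 -0.222 0'
python3 - <<'E'
from h import *
s=rec();T=pose(s);print(s["q"],(np.linalg.inv(B)@T)[:3,3]*1000)
delta(T,tgt(-62,106,47,'-x',-.12))
E
```

```text
t: 4.4
eef_pos: [0.5424, -0.0949, 0.0971]
ee_rot: [3.14, 0.352, 3.09]
force: [-0.2, 0.6, 0.1]
width: 0.0617
[ 0.22938172  0.10750884 -0.86200945  0.35100672 -0.27764875 -2.17371908] [-61.00832072 107.33772989  48.42551238]
rows: 0.003 -0.004 0.005 0.001 0.001 -0.001  |mm| 2.2 deg 0.1
```

Close on the pin gently.

```bash
python3 -m inch '0.8 0.003 -0.004 0.005 0 0 0;0.85 0.003 -0.004 0.005 0 0 0;0.9 0.003 -0.004 0.005 0 0 0;1 0.003 -0.004 0.005 0 0 0;1 0.003 -0.004 0.005 0 0 0;1 0.003 -0.004 0.005 0 0 0;1 0.003 -0.004 0.005 0 0 0;1 0.003 -0.004 0.005 0 0 0;1 0.003 -0.004 0.005 0 0 0' 8
python3 - <<'E'
from h import *
from station import arm
s=rec();T=pose(s);print((np.linalg.inv(B)@T)[:3,3]*1000, "Fbed",B[:3,:3].T@s["force"])
f=arm.grab_frame("wrist");cv2.imwrite("pics/w3.png",f["img"][...,::-1])
E
```

```text
t: 5.3
eef_pos: [0.542, -0.097, 0.0947]
ee_rot: [3.141, 0.351, 3.089]
force: [1.5, -9.3, 0.5]
width: 0.0117
[-62.3101083  105.222112    46.42665959] Fbed [ 1.97634489 -9.19934834 -0.44168941]
```

View pics/w3.png

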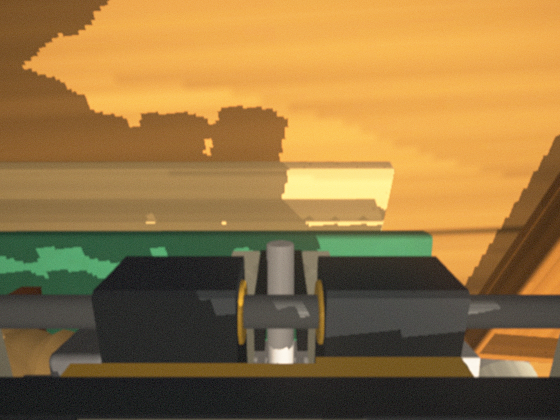

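```bash
python3 - <<'E'
from h import *
T=tgt(-62,106,47,'-x',-.12)
Ti=np.linalg.inv(T)
a0=np.arctan2(2,64);r=np.hypot(64,2)
for ph in np.r_[0:2.3:.2,2.2,2.28]:
    y=106-2+64-r*np.cos(a0+ph);z=47+r*np.sin(a0+ph)-2
    d=(Ti@tgt(-62,y,z,'-x',-.12))[:3,3]/.3;print(ph.round(2),y.round(1),z.round(1),*d.round(3))
E
```

```text
0.0 104.0 47.0 0.0 -0.007 -0.0
0.2 105.7 59.7 0.005 -0.001 -0.042
0.4 109.8 71.8 0.01 0.013 -0.082
0.6 116.3 82.8 0.014 0.034 -0.118
0.8 124.8 92.3 0.018 0.063 -0.15
1.0 135.1 99.9 0.021 0.097 -0.175
1.2 146.7 105.4 0.023 0.136 -0.193
1.4 159.1 108.4 0.025 0.177 -0.203
1.6 171.9 108.9 0.025 0.22 -0.205
1.8 184.5 106.9 0.024 0.262 -0.198
2.0 196.5 102.4 0.022 0.302 -0.183
2.2 207.3 95.6 0.019 0.338 -0.161
2.2 207.3 95.6 0.019 0.338 -0.161
2.28 211.2 92.3 0.018 0.351 -0.15
```

```bash
python3 -m inch '1 0 -0.007 0 0 0 0;1 0.003 -0.005 -0.021 0 0 0;1 0.005 -0.001 -0.042 0 0 0;1 0.008 0.006 -0.062 0 0 0;1 0.01 0.013 -0.082 0 0 0;1 0.01 0.013 -0.082 0 0 0' 15
python3 - <<'E'
from h import *
s=rec();T=pose(s);print((np.linalg.inv(B)@T)[:3,3]*1000, "Fbed",B[:3,:3].T@s["force"])
E
```

```text
t: 5.95
eef_pos: [0.5309, -0.0913, 0.1175]
ee_rot: [3.14, 0.352, 3.09]
force: [0.2, -2.3, -0.8]
width: 0.0112
[-62.14208204 110.30082973  71.85280132] Fbed [-0.07763793 -2.2722665  -0.88182055]
```

```bash
python3 -m inch '1 0.004 0.021 -0.036 0 0 0;1 0.008 0.05 -0.068 0 0 0;1 0.011 0.084 -0.093 0 0 0;1 0.013 0.123 -0.111 0 0 0;1 0.015 0.164 -0.121 0 0 0;1 0.015 0.207 -0.123 0 0 0;1 0.014 0.249 -0.116 0 0 0;1 0.012 0.289 -0.101 0 0 0;1 0.01 0.31 -0.089 0 0 0;1 0.01 0.31 -0.089 0 0 0'
python3 - <<'E'
from h import *
from station import arm
s=rec();T=pose(s);print((np.linalg.inv(B)@T)[:3,3]*1000, "Fbed",B[:3,:3].T@s["force"])
f=arm.grab_frame("wrist");cv2.imwrite("pics/w4.png",f["img"][...,::-1])
E
```

```text
t: 6.95
eef_pos: [0.5241, 0.0026, 0.1407]
ee_rot: [3.14, 0.351, 3.092]
force: [-5.2, 3.6, 3.9]
width: 0.0114
[-61.88990965 203.79106657  97.75995738] Fbed [-3.00897038  3.36383586  5.88888191]
```

View pics/w4.png

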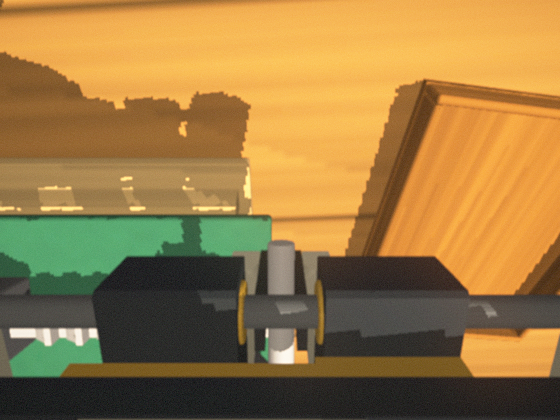

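```bash
python3 -m inch '1 0 0.012 0.01 0 0 0;0.5 0 0.012 0.01 0 0 0;0.5 0 0.012 0.01 0 0 0;0.5 0 0.012 0.01 0 0 0;0.5 0 0.012 0.01 0 0 0;0.4 0 0.012 -0.1 0 0 0;0.4 0 0.012 -0.2 0 0 0;0.4 0 0.012 -0.25 0 0 0;0.4 0 0.012 -0.25 0 0 0;0.4 0 0.012 -0.25 0 0 0'
python3 - <<'E'
from h import *
from station import arm
s=rec();T=pose(s);print((np.linalg.inv(B)@T)[:3,3]*1000, "Fbed",B[:3,:3].T@s["force"])
delta(T,tgt(0,14,140,'-x',-.1));delta(T,tgt(0,14,71,'-x',-.1))
f=arm.grab_frame("wrist");cv2.imwrite("pics/w5.png",f["img"][...,::-1])
W=cloud(f,T@f["tool_from_camera"]);Bi=np.linalg.inv(B);L=(W@Bi[:3,:3].T+Bi[:3,3])*1000
m=(L[...,2]>80)&(L[...,2]<130)&(L[...,0]>-80)&(L[...,0]<-30)&(L[...,1]>120)&(L[...,1]<260)
P=L[m];print(len(P),P.min(0),np.median(P,0),P.max(0))
E
```

```text
t: 8.0
eef_pos: [0.4984, 0.0068, 0.2114]
ee_rot: [3.14, 0.352, 3.09]
force: [-0.0, 0.7, 0.4]
width: 0.0525
[-52.83112066 206.73494911 172.50681147] Fbed [0.13683805 0.67346777 0.36473512]
rows: -0.189 -0.642 0.086 0.001 -0.018 -0.001  |mm| 202.5 deg 1.1
rows: -0.216 -0.643 0.314 0.001 -0.018 -0.001  |mm| 224.1 deg 1.1
1326 [-77.38185332 202.29824736 102.73177409] [-54.79749458 208.17405162 110.76004338] [-30.05348691 214.05565087 113.62769133]
```

View pics/w5.png

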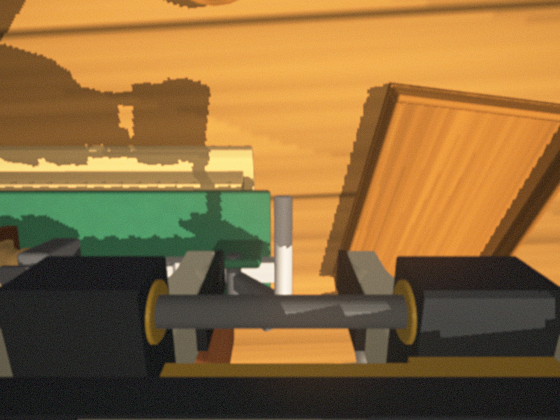

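```bash
python3 -m inch '0.4 -0.19 -0.642 0.086 0 -0.018 0;0.4 -0.19 -0.642 0.086 0 -0.018 0;0.4 -0.19 -0.642 0.086 0 -0.018 0;0.4 -0.19 -0.642 0.086 0 -0.018 0;0.4 -0.19 -0.642 0.086 0 -0.018 0;0.4 -0.19 -0.642 0.086 0 -0.018 0;0.4 -0.19 -0.642 0.086 0 -0.018 0'
python3 - <<'E'
from h import *
from station import arm
s=rec();T=pose(s);print((np.linalg.inv(B)@T)[:3,3]*1000, "Fbed",B[:3,:3].T@s["force"])
delta(T,tgt(0,14,71,'-x',-.1))
f=arm.grab_frame("wrist");cv2.imwrite("pics/w6.png",f["img"][...,::-1])
W=cloud(f,T@f["tool_from_camera"]);Bi=np.linalg.inv(B);L=(W@Bi[:3,:3].T+Bi[:3,3])*1000
m=(L[...,2]>75)&(L[...,2]<120)&(L[...,0]>-30)&(L[...,0]<30)&(L[...,1]>-20)&(L[...,1]<50)
P=L[m];print(len(P),P.min(0),np.median(P,0),P.max(0))
E
```

```text
t: 8.75
eef_pos: [0.5502, -0.1886, 0.2051]
ee_rot: [3.14, 0.368, 3.09]
force: [-0.3, 0.6, -0.1]
width: 0.0526
[ -0.89517212  14.09868209 139.03297213] Fbed [-0.32174978  0.58831042  0.09762331]
rows: -0.026 -0.0 0.225 0.0 -0.003 -0.002  |mm| 68.0 deg 0.2
1429 [-12.69950838   1.8267141   75.02028862] [ -4.40120959  13.03462145 104.860744  ] [  8.930662    23.70759069 107.76753013]
```

View pics/w6.png

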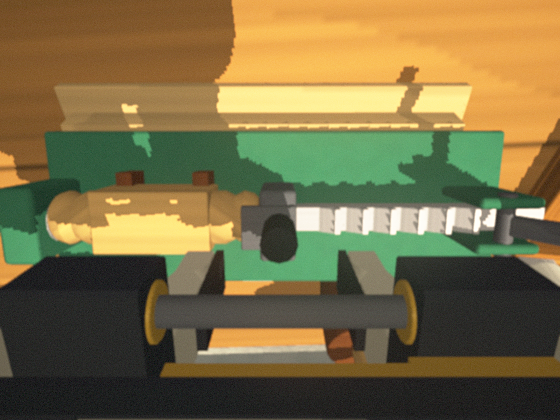

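```bash
python3 -m inch '0.4 -0.01 -0.003 0.08 0 0 0;0.4 -0.02 -0.003 0.16 0 0 0;0.4 -0.024 -0.003 0.22 0 0 0;0.4 -0.024 -0.003 0.22 0 0 0;0.8 -0.024 -0.003 0.22 0 0 0;1 -0.024 -0.003 0.22 0 0 0;1 -0.024 -0.003 0.22 0 0 0;1 -0.024 -0.003 0.22 0 0 0;1 -0.024 -0.003 0.22 0 0 0;1 -0.024 -0.003 0.22 0 0 0' 12
python3 - <<'E'
from h import *
s=rec();T=pose(s);print((np.linalg.inv(B)@T)[:3,3]*1000, "Fbed",B[:3,:3].T@s["force"])
E
```

```text
t: 9.8
eef_pos: [0.5816, -0.1911, 0.1484]
ee_rot: [3.14, 0.371, 3.09]
force: [-4.8, 2.6, 6.4]
width: 0.0217
[ 1.45261571 13.1595792  74.16413359] Fbed [-1.50156631  2.31051746  7.96997842]
```

```bash
python3 -m inch '1 0 0.03 -0.005 0 0 0;1 0 0.06 -0.005 0 0 0;1 0 0.09 -0.005 0 0 0;1 0 0.12 -0.005 0 0 0;1 0 0.15 -0.005 0 0 0;1 0 0.175 -0.005 0 0 0;1 0 0.195 -0.005 0 0 0;1 0 0.202 -0.005 0 0 0;1 0 0.202 -0.005 0 0 0;1 0 0.202 -0.005 0 0 0' 25
python3 - <<'E'
from h import *
s=rec();T=pose(s);print((np.linalg.inv(B)@T)[:3,3]*1000, "Fbed",B[:3,:3].T@s["force"])
E
```

```text
t: 10.8
eef_pos: [0.5845, -0.1313, 0.1485]
ee_rot: [3.141, 0.37, 3.09]
force: [8.6, -8.4, -9.4]
width: 0.0214
[ 1.39043636 73.07421679 74.33270808] Fbed [  3.76916073  -7.92343733 -12.50471353]
```

```bash
python3 -m inch '0.4 0 0 0 0 0 0;0.4 0 0 0 0 0 0;0.4 0 0 0 0 0 0;0.4 0 0 0 0 0 0;0.4 0 0 -0.15 0 0 0;0.4 0 0 -0.3 0 0 0;0.4 0 0 -0.45 0 0 0;0.4 0 0 -0.5 0 0 0;0.4 0 0 -0.5 0 0 0;0.4 0 0 -0.5 0 0 0'
python3 - <<'E'
from h import *
from station import arm
s=rec();T=pose(s);print((np.linalg.inv(B)@T)[:3,3]*1000, "Fbed",B[:3,:3].T@s["force"])
f=arm.grab_frame("wrist");cv2.imwrite("pics/w7.png",f["img"][...,::-1])
W=cloud(f,T@f["tool_from_camera"]);Bi=np.linalg.inv(B);L=(W@Bi[:3,:3].T+Bi[:3,3])*1000
def box(nm,lo,hi):
    m=np.all((L>lo)&(L<hi),-1);P=L[m]
    if len(P):print(nm,len(P),np.percentile(P,[.5,2,50,98,99.5],axis=0).round(1).tolist())
box("knob",[-30,40,78],[30,110,120]);box("spindle sq",[-40,-110,48],[40,-40,70]);box("sp end",[-40,-33,30],[40,10,70]);box("pin",[-80,180,80],[-30,240,125])
np.savez("w7.npz",T=T,**f)
E
```

```text
t: 11.8
eef_pos: [0.5296, -0.1278, 0.2888]
ee_rot: [3.14, 0.371, 3.09]
force: [-0.4, -0.2, -0.5]
width: 0.0528
[ 16.05050187  73.8711193  224.30067541] Fbed [-0.58676613 -0.24607189 -0.26374556]
knob 654 [[-12.1, 62.5, 79.0], [-11.9, 63.3, 82.4], [-2.8, 72.7, 105.0], [8.2, 82.1, 106.5], [8.9, 82.8, 106.7]]
spindle sq 3781 [[-24.9, -109.7, 54.0], [-24.7, -108.7, 55.4], [-3.5, -75.0, 57.2], [18.4, -41.5, 58.9], [18.8, -40.3, 59.3]]
sp end 1464 [[-22.4, -32.8, 31.2], [-21.3, -32.3, 34.9], [-4.7, -16.5, 50.4], [14.3, -2.4, 55.3], [15.8, -2.2, 55.7]]
pin 1146 [[-76.6, 201.8, 103.4], [-76.0, 202.1, 104.4], [-54.1, 205.6, 110.5], [-31.3, 212.9, 112.8], [-30.5, 213.7, 113.1]]
```

View pics/w7.png

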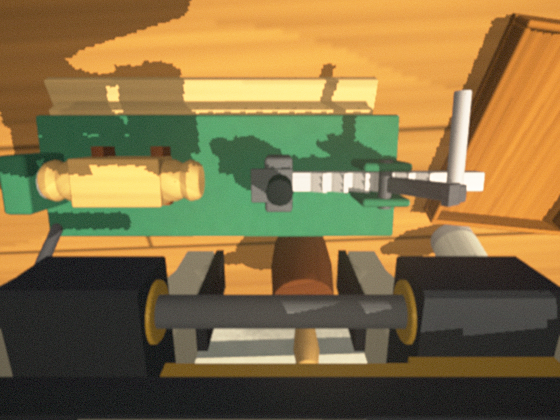

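```bash
python3 - <<'E'
from h import *
f=load("w7.npz");Bi=np.linalg.inv(B)
W=cloud(f,f["T"]@f["tool_from_camera"]);L=(W@Bi[:3,:3].T+Bi[:3,3])*1000
m=(np.abs(L[...,0]+3)<35)&(L[...,2]>28)&(L[...,2]<75)&(L[...,1]<15)&(L[...,1]>-155)
P=L[m]
for a in range(-154,8,4):
    k=(P[:,1]>=a)&(P[:,1]<a+4)
    if k.any():print(a,k.sum(),P[k][:,0].min().round(1),P[k][:,0].max().round(1),"ztop",np.percentile(P[k][:,2],97).round(1))
print(f["img"].shape)
a=f["img"][140:225,30:220,::-1];cv2.imwrite("pics/spz.png",cv2.resize(a,None,fx=4,fy=4,interpolation=cv2.INTER_CUBIC))
# lamp in wrist view
box=np.all((L>[60,-190,115])&(L<[125,20,165]),-1);print(L[box].min(0) if box.any() else "nolamp",L[box].max(0) if box.any() else "")
# hand rail thickness from side view initial
from station import arm
fs=load("side0.npz");Ws=cloud(fs);T0=np.eye(4);T0[:3,:3]=R.from_euler('xyz',[3.14,0,-2.684]).as_matrix();T0[:3,3]=[.298,-.605,.2265];Ti=np.linalg.inv(T0);H=(Ws@Ti[:3,:3].T+Ti[:3,3])*1000
m=(np.abs(H[...,0])<60)&(np.abs(H[...,1])<120)&(H[...,2]<0)&(H[...,2]>-200)
P=H[m]
for y0 in range(-105,105,15):
    k=(P[:,1]>=y0)&(P[:,1]<y0+15)&(P[:,2]<-50)
    if k.any():print("hand y",y0,k.sum(),P[k][:,2].min().round(0),P[k][:,2].max().round(0))
E
```

```text
-154 1097 -28.2 25.1 ztop 63.1
-150 80 -21.0 13.5 ztop 53.9
-146 126 -22.0 14.4 ztop 54.7
-142 230 -22.8 16.7 ztop 55.3
-138 224 -21.1 15.5 ztop 53.6
-134 101 -19.5 12.4 ztop 53.9
-130 115 -21.4 14.2 ztop 55.1
-126 156 -20.7 15.3 ztop 55.4
-122 88 -16.5 10.3 ztop 55.9
-118 167 -24.9 18.7 ztop 58.2
-114 220 -24.9 18.7 ztop 58.8
-110 218 -24.9 18.8 ztop 58.6
-106 226 -24.9 18.7 ztop 58.8
-102 218 -24.9 18.7 ztop 58.6
-98 212 -25.0 19.0 ztop 58.6
-94 231 -24.9 18.8 ztop 58.7
-90 216 -24.9 18.7 ztop 58.7
-86 220 -24.9 18.7 ztop 58.5
-82 219 -24.9 18.8 ztop 58.9
-78 221 -24.9 19.0 ztop 58.9
-74 225 -24.9 18.8 ztop 58.8
-70 221 -24.9 18.9 ztop 58.6
-66 214 -24.9 18.8 ztop 58.6
-62 225 -24.9 18.8 ztop 58.9
-58 216 -24.9 18.9 ztop 58.6
-54 226 -24.9 18.7 ztop 58.8
-50 218 -24.9 18.9 ztop 58.9
-46 223 -24.9 19.1 ztop 58.9
-42 221 -24.9 18.9 ztop 58.5
-38 332 -24.8 19.0 ztop 58.1
-34 181 -22.8 15.9 ztop 55.6
-30 185 -22.6 16.0 ztop 55.6
-26 206 -21.9 16.5 ztop 54.9
-22 161 -19.8 14.0 ztop 53.1
-18 130 -20.8 13.8 ztop 54.5
-14 176 -22.6 17.1 ztop 55.3
-10 188 -21.7 15.7 ztop 54.7
-6 299 -20.6 14.5 ztop 52.6
(420, 560, 3)
nolamp 
hand y -105 11 -110.0 -91.0
hand y -90 49 -111.0 -67.0
hand y -75 54 -111.0 -56.0
hand y -60 116 -167.0 -50.0
hand y -45 79 -167.0 -71.0
hand y -30 56 -176.0 -80.0
hand y -15 79 -199.0 -78.0
hand y 0 261 -198.0 -79.0
hand y 15 277 -200.0 -78.0
hand y 30 158 -200.0 -79.0
hand y 45 48 -199.0 -52.0
hand y 60 63 -112.0 -50.0
hand y 75 209 -110.0 -66.0
hand y 90 196 -110.0 -68.0
```

View pics/spz.png

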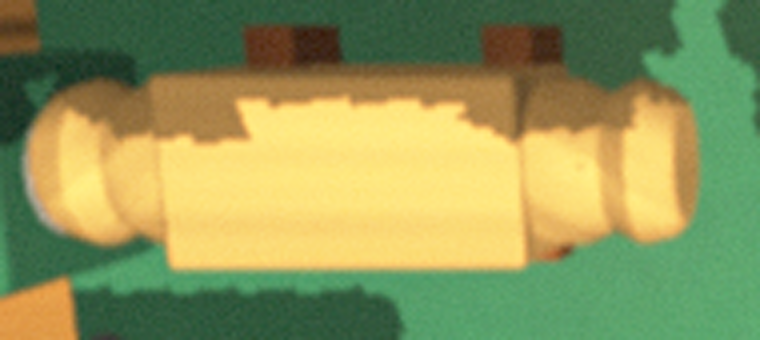

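```bash
cat >> h.py <<'E'
B[:3,3]+=-.0015*xb
def hp(x,d,th,z=36,y=-76):
    """TCP for hand axis through bed (x, z), fingertip d beyond, lean th"""
    return tgt(x+d*np.sin(th),y,z-d*np.cos(th),'-y',th)
E
python3 - <<'E'
from ik import *
s=rec();T=pose(s);q=s["q"]
for n,a in [("hi",(-14,-140,.1)),("mid",(-14,-60,.1)),("in",(-14,20,.1)),("in2",(-14,22,.1)),("e",(-14,25,.05)),("f",(-14,28,0)),("g",(0,30,0))]:
    t=hp(*a);q,e,m=ik(t,q);print(n,q.round(2),e.round(1),m.round(2),t[:3,3].round(3))
for a in [(0,36),(0,54),(-35,54),(-35,160)]:
    t=hp(a[0],30,-.1,a[1]);q,e,m=ik(t,q);print(a,q.round(2),e.round(1),m.round(2),t[:3,3].round(3))
delta(T,hp(-14,-140,.1))
E
```

```text
hi [-0.24 -0.06 -0.55 -0.21 -0.52  0.34] 0.0 0.47 [ 0.504 -0.277  0.224]
mid [-0.23  0.09 -0.56 -0.27 -0.37  0.4 ] 0.0 0.37 [ 0.547 -0.279  0.157]
in [-0.22  0.25 -0.51 -0.37 -0.26  0.51] 0.0 0.26 [ 0.59  -0.281  0.09 ]
in2 [-0.22  0.26 -0.51 -0.38 -0.26  0.51] 0.0 0.26 [ 0.591 -0.281  0.088]
e [-0.2   0.27 -0.52 -0.28 -0.28  0.4 ] 0.0 0.28 [ 0.592 -0.281  0.085]
f [-0.19  0.28 -0.51 -0.2  -0.32  0.32] 0.0 0.32 [ 0.592 -0.281  0.082]
g [-0.19  0.29 -0.49 -0.19 -0.33  0.3 ] 0.0 0.33 [ 0.605 -0.282  0.086]
(0, 36) [-0.17  0.31 -0.45 -0.1  -0.45  0.21] 0.0 0.45 [ 0.603 -0.281  0.085]
(0, 54) [-0.17  0.28 -0.45 -0.1  -0.48  0.2 ] 0.0 0.48 [ 0.595 -0.281  0.101]
(-35, 54) [-0.18  0.26 -0.52 -0.12 -0.43  0.23] 0.0 0.43 [ 0.563 -0.28   0.085]
(-35, 160) [-0.2   0.07 -0.5  -0.09 -0.63  0.21] 0.0 0.52 [ 0.515 -0.277  0.18 ]
rows: 0.132 -0.499 0.175 0.152 -0.151 -1.496  |mm| 163.6 deg 90.7
```

```bash
python3 -m inch '0 0.07 -0.25 0 0.076 -0.076 -0.75;0 0.07 -0.25 0 0.076 -0.076 -0.75;0 0.07 -0.25 0 0.076 -0.076 -0.75;0 0.07 -0.25 0 0.076 -0.076 -0.75;0 0.07 -0.25 0 0.076 -0.076 -0.75;0 0.07 -0.25 0 0.076 -0.076 -0.75;0 0.07 -0.25 0 0.076 -0.076 -0.75'
python3 - <<'E'
from h import *
s=rec();T=pose(s)
delta(T,hp(-14,-140,.1))
E
```

```text
t: 12.55
eef_pos: [0.5056, -0.2019, 0.2791]
ee_rot: [-2.771, 0.297, -2.358]
force: [0.4, 0.1, -0.3]
width: 0.0876
rows: 0.225 -0.116 0.175 0.078 -0.076 -0.745  |mm| 92.5 deg 45.2
```

```bash
python3 -m inch '0 0.225 -0.116 0.175 0.078 -0.076 -0.745;0 0.225 -0.116 0.175 0.078 -0.076 -0.745;0 0.225 -0.116 0.175 0.078 -0.076 -0.745;0 0.225 -0.116 0.175 0.078 -0.076 -0.745;0 0.225 -0.116 0.175 0.078 -0.076 -0.745;0 0.225 -0.116 0.175 0.078 -0.076 -0.745;0 0.225 -0.116 0.175 0.078 -0.076 -0.745;0 0.225 -0.116 0.175 0.078 -0.076 -0.745'
python3 - <<'E'
from h import *
from station import arm
s=rec();T=pose(s)
for a in [(-14,-140,.1),(-14,-60,.1),(-14,-40,.1),(-14,-20,.1),(-14,0,.1),(-14,20,.1),(-14,22,.1)]:delta(T,hp(*a))
f=arm.grab_frame("wrist");cv2.imwrite("pics/w8.png",f["img"][...,::-1])
W=cloud(f,T@f["tool_from_camera"]);Bi=np.linalg.inv(B);L=(W@Bi[:3,:3].T+Bi[:3,3])*1000
def box(nm,lo,hi):
    m=np.all((L>lo)&(L<hi),-1);P=L[m]
    if len(P):print(nm,len(P),np.percentile(P,[.5,2,50,98,99.5],axis=0).round(1).tolist())
box("lamp",[60,-190,115],[125,20,165]);box("spindle sq",[-40,-110,48],[40,-40,70])
E
```

```text
t: 13.35
eef_pos: [0.5046, -0.2767, 0.226]
ee_rot: [-2.568, 0.004, -1.627]
force: [-0.3, -0.1, 0.9]
width: 0.0876
rows: -0.0 0.005 0.003 -0.002 -0.0 -0.007  |mm| 1.7 deg 0.4
rows: -0.0 0.006 0.269 -0.002 -0.0 -0.007  |mm| 80.8 deg 0.4
rows: -0.0 0.006 0.336 -0.002 -0.0 -0.007  |mm| 100.8 deg 0.4
rows: -0.0 0.006 0.403 -0.002 -0.0 -0.007  |mm| 120.8 deg 0.4
rows: -0.0 0.006 0.469 -0.002 -0.0 -0.007  |mm| 140.8 deg 0.4
rows: -0.0 0.006 0.536 -0.002 -0.0 -0.007  |mm| 160.8 deg 0.4
rows: -0.0 0.006 0.543 -0.002 -0.0 -0.007  |mm| 162.8 deg 0.4
lamp 9288 [[80.8, -175.0, 117.2], [81.1, -173.6, 123.8], [84.4, -122.4, 145.5], [95.8, -49.0, 149.0], [96.8, -44.6, 149.4]]
spindle sq 4782 [[-22.9, -109.8, 53.4], [-22.4, -108.9, 55.5], [-1.6, -76.7, 57.3], [19.9, -41.5, 58.6], [20.6, -40.4, 58.9]]
```

View pics/w8.png

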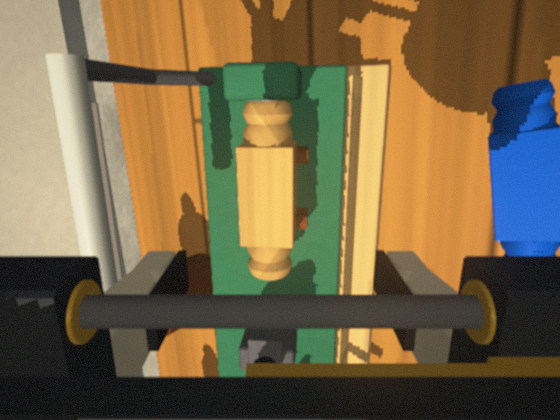

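```bash
python3 -m inch '0 0 0.006 0.1 0 0 -0.007;0 0 0.006 0.2 0 0 -0.007;0 0 0.006 0.27 0 0 -0.007;0 0 0.006 0.336 0 0 -0.007;0 0 0.006 0.403 0 0 -0.007;0 0 0.006 0.403 0 0 -0.007;0 0 0.006 0.403 0 0 -0.007' 20
python3 - <<'E'
from h import *
from station import arm
s=rec();T=pose(s);print((np.linalg.inv(B)@T)[:3,3]*1000, "Fbed",B[:3,:3].T@s["force"])
for a in [(-14,0,.1),(-14,22,.1)]:delta(T,hp(*a))
f=arm.grab_frame("side");cv2.imwrite("pics/s9.png",cv2.resize(f["img"][60:260,200:400,::-1],None,fx=3,fy=3))
f=arm.grab_frame("wrist");cv2.imwrite("pics/w9.png",f["img"][...,::-1])
W=cloud(f,f["tool_from_camera"])*1000
m=np.all((W>[-30,-140,-170])&(W<[60,-80,-30]),-1);P=W[m]
print(len(P), P.min(0),P.max(0)) if len(P) else 0
E
```

```text
t: 14.1
eef_pos: [0.5687, -0.2792, 0.1237]
ee_rot: [-2.568, -0.002, -1.617]
force: [-0.1, -0.5, 0.4]
width: 0.0874
[-15.77616371 -75.45055184  56.01370727] Fbed [ 0.15544614 -0.54155988  0.41255477]
rows: 0.002 0.001 0.067 -0.002 0.001 0.004  |mm| 20.1 deg 0.3
rows: 0.002 0.001 0.14 -0.002 0.001 0.004  |mm| 42.1 deg 0.3
```

View pics/s9.png

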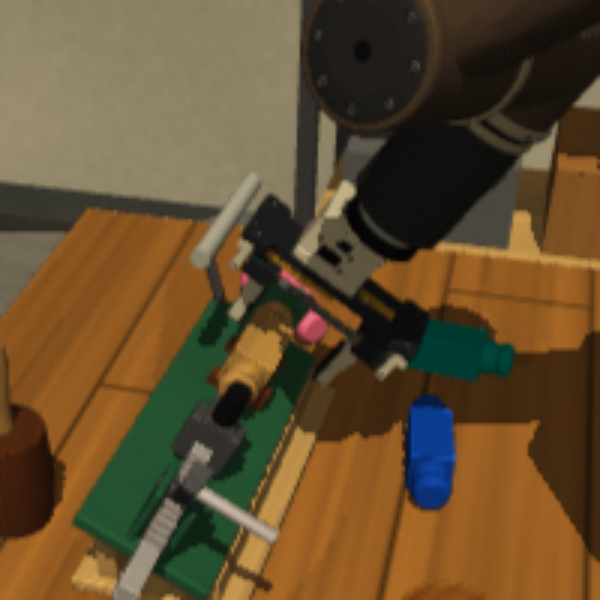

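View pics/w9.png

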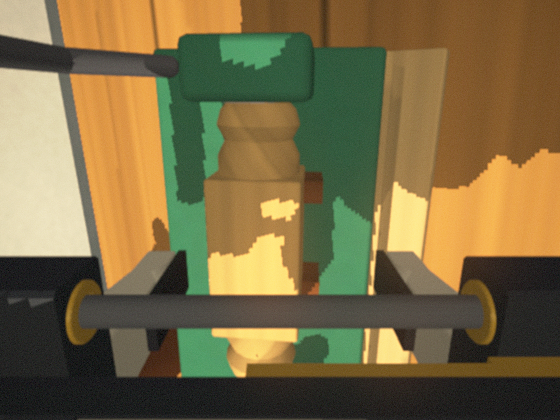

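```bash
python3 -m inch '0 0 0 0.03 0 0 0;0 0 0 0.06 0 0 0;0 0 0 0.09 0 0 0;0 0 0 0.12 0 0 0;0 0 0 0.14 0 0 0;0 0 0 0.14 0 0 0'
python3 - <<'E'
from h import *
s=rec();T=pose(s);print((np.linalg.inv(B)@T)[:3,3]*1000, "Fbed",B[:3,:3].T@s["force"])
for a in [(-14,22,.1),(-14,25,.05),(-14,28,0),(-7,29,0),(-1,30,0)]:delta(T,hp(*a))
E
```

```text
t: 14.8
eef_pos: [0.5917, -0.2806, 0.0876]
ee_rot: [-2.569, -0.003, -1.615]
force: [0.1, -0.2, 0.3]
width: 0.0877
[-11.74445741 -75.69647016  13.36898499] Fbed [ 0.24125578 -0.15549084  0.26332594]
rows: 0.001 -0.0 -0.002 -0.002 0.0 0.006  |mm| 0.8 deg 0.4
rows: 0.001 0.004 0.007 -0.049 0.0 0.006  |mm| 2.6 deg 3.0
rows: 0.001 0.009 0.017 -0.097 0.0 0.006  |mm| 5.8 deg 5.8
rows: 0.001 -0.014 0.023 -0.097 0.0 0.006  |mm| 7.9 deg 5.8
rows: 0.001 -0.033 0.028 -0.097 0.0 0.006  |mm| 13.0 deg 5.8
```

```bash
python3 -m inch '0 0 0.002 0.004 -0.025 0 0.003;0 0 0.004 0.007 -0.049 0 0.006;0 0 0.007 0.012 -0.073 0 0.006;0 0 0.009 0.017 -0.097 0 0.006;0 0 0.009 0.017 -0.097 0 0.006;0 0 -0.014 0.023 -0.097 0 0.006;0 0 -0.033 0.028 -0.097 0 0.006;0 0 -0.033 0.028 -0.097 0 0.006;0 0 -0.033 0.028 -0.097 0 0.006' 15
python3 - <<'E'
from h import *
s=rec();T=pose(s);print((np.linalg.inv(B)@T)[:3,3]*1000, "Fbed",B[:3,:3].T@s["force"])
delta(T,hp(-1,30,0))
E
```

```text
t: 15.7
eef_pos: [0.6046, -0.2812, 0.0873]
ee_rot: [-2.668, -0.0, -1.621]
force: [0.4, -0.6, 0.1]
width: 0.0872
[ -0.2961811  -75.67668304   7.31010694] Fbed [ 0.41174577 -0.57326905 -0.12204511]
rows: 0.001 0.002 0.004 -0.002 -0.0 0.0  |mm| 1.5 deg 0.1
```

```bash
python3 -m inch '0.4 0 0 0 0 0 0;0.6 0 0 0 0 0 0;0.6 0 0 0 0 0 0;1 0 0 0 0 0 0;1 0 0 0 0 0 0;1 0 0 0 0 0 0;1 0 0 0 0 0 0' 8
python3 - <<'E'
from h import *
s=rec();T=pose(s);print((np.linalg.inv(B)@T)[:3,3]*1000, "Fbed",B[:3,:3].T@s["force"])
E
```

```text
t: 16.4
eef_pos: [0.6042, -0.2812, 0.0871]
ee_rot: [-2.669, -0.0, -1.621]
force: [-1.0, 0.5, 0.9]
width: 0.0438
[ -0.72975872 -75.64841947   7.29003822] Fbed [-0.54199122  0.42025703  1.25638248]
```

```bash
python3 - <<'E'
from h import *
s=rec();T=hp(-.7,28.7,0,y=-75.6)
for x,th,z in [(-.7,0,36),(-.7,0,42),(-.7,-.05,44),(-.7,-.1,48),(-.7,-.1,53),(-10,-.1,53.5),(-22,-.1,54),(-40,-.1,54),(-40,-.1,80),(-40,-.1,160)]:
    print(x,th,z,end=' ');delta(T,hp(x,28.7,th,z,-75.6))
    c=np.array([x,z])+97*np.array([np.cos(th),np.sin(th)])+(110-28.7)*np.array([-np.sin(th),np.cos(th)]);print("   body corner",c.round(0))
E
python3 -m inch '1 0 0 0 0 0 0;1 0 0 0 0 0 0;1 0 0 -0.01 0 0 0;1 0 0 -0.02 0 0 0;1 0 0 -0.02 0 0 0' 40
python3 - <<'E'
from h import *
s=rec();T=pose(s);print(s["width"],(np.linalg.inv(B)@T)[:3,3]*1000, "Fbed",B[:3,:3].T@s["force"])
E
```

```text
-0.7 0 36 rows: -0.0 0.0 -0.0 -0.0 0.0 -0.0  |mm| 0.0 deg 0.0
   body corner [ 96. 117.]
-0.7 0 42 rows: -0.0 0.0 -0.02 -0.0 0.0 -0.0  |mm| 6.0 deg 0.0
   body corner [ 96. 123.]
-0.7 -0.05 44 rows: -0.0 0.005 -0.027 -0.048 0.0 0.0  |mm| 8.2 deg 2.9
   body corner [100. 120.]
-0.7 -0.1 48 rows: -0.0 0.01 -0.04 -0.095 0.0 0.0  |mm| 12.5 deg 5.7
   body corner [104. 119.]
-0.7 -0.1 53 rows: -0.0 0.01 -0.057 -0.095 0.0 0.0  |mm| 17.4 deg 5.7
   body corner [104. 124.]
-10 -0.1 53.5 rows: -0.0 0.041 -0.059 -0.095 0.0 0.0  |mm| 21.4 deg 5.7
   body corner [ 95. 125.]
-22 -0.1 54 rows: -0.0 0.081 -0.06 -0.095 0.0 0.0  |mm| 30.2 deg 5.7
   body corner [ 83. 125.]
-40 -0.1 54 rows: -0.0 0.141 -0.06 -0.095 0.0 0.0  |mm| 45.9 deg 5.7
   body corner [ 65. 125.]
-40 -0.1 80 rows: 0.0 0.141 -0.147 -0.095 0.0 0.0  |mm| 61.0 deg 5.7
   body corner [ 65. 151.]
-40 -0.1 160 rows: -0.0 0.141 -0.414 -0.095 0.0 0.0  |mm| 131.1 deg 5.7
   body corner [ 65. 231.]
t: 16.9
eef_pos: [0.6018, -0.2811, 0.0931]
ee_rot: [-2.668, -0.0, -1.62]
force: [0.4, 0.2, -2.8]
width: 0.0441
0.044063799297057255 [ -0.20006018 -75.68070701  13.68524987] Fbed [-0.93751527  0.21309448 -2.67972691]
```

```bash
python3 -m inch '1 0 0.005 -0.007 -0.048 0 0;1 0 0.01 -0.02 -0.095 0 0;1 0 0.01 -0.037 -0.095 0 0;1 0 0.01 -0.037 -0.095 0 0;1 0 0.041 -0.039 -0.095 0 0;1 0 0.081 -0.04 -0.095 0 0;1 0 0.115 -0.04 -0.095 0 0;1 0 0.141 -0.04 -0.095 0 0;1 0 0.141 -0.04 -0.095 0 0;1 0 0.141 -0.04 -0.095 0 0'
python3 - <<'E'
from h import *
s=rec();T=pose(s);print(s["width"],(np.linalg.inv(B)@T)[:3,3]*1000, "F",s["force"],B[:3,:3].T@s["force"],s["moment"])
delta(T,hp(-40,28.7,-.1,54,-75.6))
E
```

```text
t: 17.9
eef_pos: [0.5588, -0.2791, 0.0842]
ee_rot: [-2.767, -0.001, -1.621]
force: [0.4, -0.2, -1.1]
width: 0.0439
0.043856876779185906 [-42.53533436 -75.84531272  25.31589043] F [ 0.40744583 -0.22375917 -1.0872301 ] [-0.12104455 -0.20311573 -1.15855159] [0.10820649 1.47173504 0.05371419]
rows: -0.001 0.001 -0.0 -0.003 -0.0 0.0  |mm| 0.4 deg 0.2
```

```bash
python3 -m inch '1 0 0 -0.08 0 0 0;1 0 0 -0.16 0 0 0;1 0 0 -0.26 0 0 0;1 0 0 -0.36 0 0 0;1 0 0 -0.46 0 0 0;1 0 0 -0.5 0 0 0;1 0 0 -0.5 0 0 0;1 0 0 -0.5 0 0 0'
python3 - <<'E'
from h import *
from station import arm
s=rec();T=pose(s);print(s["width"],T[:3,3],s["q"])
f=arm.grab_frame("side");cv2.imwrite("pics/s10.png",f["img"][...,::-1]);np.savez("side1.npz",**f)
f=arm.grab_frame("wrist");cv2.imwrite("pics/w10.png",f["img"][...,::-1])
for n in ("side0","side1","top0"):
    f=load(n+".npz");W=cloud(f)
    m=(W[...,2]>.024)&(W[...,2]<.042)&(W[...,0]>.48)&(W[...,0]<.78)&(W[...,1]>.04)&(W[...,1]<.32)
    m=m.astype(np.uint8);nl,lab,st,_=cv2.connectedComponentsWithStats(m,connectivity=8)
    i=1+np.argmax(st[1:,4]);P=W[lab==i];print(n,len(P),cv2.minAreaRect((P[:,:2]*1000).astype(np.float32)),P[:,2].max())
    hull=cv2.convexHull((P[:,:2]*1000).astype(np.float32));print(cv2.approxPolyDP(hull,15,True).reshape(-1,2).round(0).tolist())
E
```

```text
t: 18.7
eef_pos: [0.504, -0.276, 0.2227]
ee_rot: [-2.768, 0.0, -1.621]
force: [-0.5, -0.5, -2.6]
width: 0.0437
0.04370460527896243 [ 0.50397007 -0.27595239  0.22272382] [-0.19962595  0.0118007  -0.46227774 -0.08198301 -0.72900901  0.20072778]
side0 1613 ((622.7073364257812, 178.18113708496094), (192.21238708496094, 251.4732666015625), 80.12364196777344) 0.03696162126781466
[[759.0, 250.0], [518.0, 293.0], [486.0, 108.0], [727.0, 65.0]]
side1 1600 ((623.1707153320312, 177.66177368164062), (193.735595703125, 251.384033203125), 79.98255157470703) 0.03693266055324229
[[761.0, 248.0], [516.0, 291.0], [486.0, 106.0], [725.0, 65.0]]
top0 585 ((626.171875, 179.836181640625), (190.74322509765625, 250.40350341796875), 80.12103271484375) 0.041621526904487505
[[762.0, 250.0], [521.0, 293.0], [488.0, 108.0], [731.0, 65.0]]
```

View pics/s10.png

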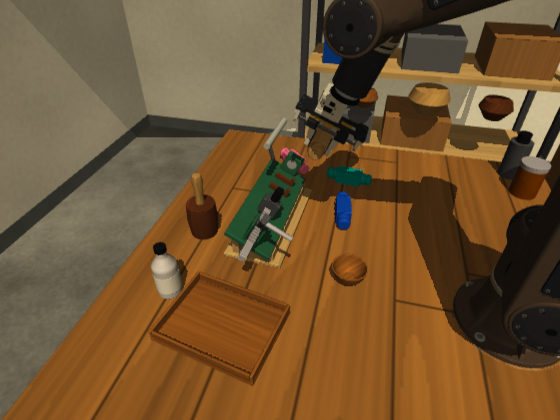

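View pics/w10.png

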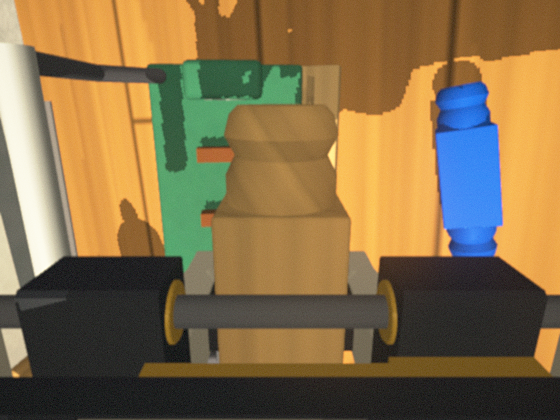

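```bash
cat >> h.py <<'E'
TY=-.177;F=np.eye(4);F[:3,:3]=R.from_euler('z',TY).as_matrix();F[:3,3]=[.6245,.1785,.007]
def tt(x,y,z): return tgt(x,y,z,'+x',0,F)
E
python3 - <<'E'
from ik import *
s=rec();T=pose(s);q=s["q"]
for a in [(0,91.5,200),(0,91.5,60),(0,91.5,18),(0,0,80),(0,0,6)]:
    t=tt(*a);qq,e,m=ik(t,q);print(a,qq.round(2),e.round(1),m.round(2),t[:3,3].round(3));delta(T,t)
E
```

```text
(0, 91.5, 200) [ 0.68  0.4   0.04  0.   -1.2   0.72] 0.0 1.06 [0.641 0.269 0.207]
rows: -1.835 -0.323 0.179 -0.291 -0.255 -1.362  |mm| 561.6 deg 84.9
(0, 91.5, 60) [ 0.68  0.51 -0.12  0.   -0.93  0.72] 0.0 0.9 [0.641 0.269 0.067]
rows: -1.835 -0.153 0.614 -0.291 -0.255 -1.362  |mm| 582.4 deg 84.9
(0, 91.5, 18) [ 0.68  0.56 -0.16  0.   -0.85  0.72] 0.0 0.85 [0.641 0.269 0.025]
rows: -1.835 -0.103 0.745 -0.291 -0.255 -1.362  |mm| 594.9 deg 84.9
(0, 0, 80) [ 0.58  0.43 -0.22  0.   -0.92  0.82] 0.0 0.8 [0.624 0.178 0.087]
rows: -1.533 -0.141 0.538 -0.291 -0.255 -1.362  |mm| 489.1 deg 84.9
(0, 0, 6) [ 0.58  0.51 -0.28 -0.   -0.78  0.82] 0.0 0.74 [0.624 0.178 0.013]
rows: -1.533 -0.052 0.768 -0.291 -0.255 -1.362  |mm| 514.5 deg 84.9
```

```bash
python3 -m inch '1 -0.03 0 -0.06 0 0 0;1 -0.1 0 -0.13 -0.01 -0.01 -0.04;1 -0.2 0 -0.16 -0.03 -0.03 -0.12;1 -0.3 0 -0.16 -0.05 -0.05 -0.22;1 -0.4 0 -0.16 -0.07 -0.07 -0.32;1 -0.5 0 -0.16 -0.09 -0.09 -0.42;1 -0.6 0 -0.16 -0.11 -0.1 -0.52;1 -0.7 0 -0.16 -0.13 -0.11 -0.62;1 -0.8 0 -0.16 -0.145 -0.125 -0.68;1 -0.9 0 -0.16 -0.145 -0.125 -0.68;1 -0.95 0 -0.16 -0.145 -0.125 -0.68;1 -0.95 0 -0.16 -0.145 -0.125 -0.68' 45
python3 - <<'E'
from ik import *
s=rec();T=pose(s);print(s["width"],T[:3,3])
delta(T,tt(0,91.5,200));delta(T,tt(0,91.5,100))
E
```

```text
t: 20.0
eef_pos: [0.5007, 0.0112, 0.2667]
ee_rot: [-2.957, -0.074, -0.898]
force: [-0.0, -0.2, -1.8]
width: 0.0431
0.04311361306946659 [0.50073488 0.01117382 0.26666071]
rows: -0.394 -0.853 0.332 -0.143 -0.131 -0.679  |mm| 299.0 deg 42.4
rows: -0.418 -0.792 0.659 -0.143 -0.131 -0.679  |mm| 333.6 deg 42.4
```

```bash
python3 -m inch '1 -0.02 -0.05 0 0 0 -0.03;1 -0.06 -0.13 0.02 -0.02 -0.02 -0.1;1 -0.1 -0.23 0.05 -0.04 -0.04 -0.2;1 -0.15 -0.33 0.1 -0.06 -0.06 -0.3;1 -0.2 -0.43 0.15 -0.08 -0.08 -0.4;1 -0.25 -0.53 0.2 -0.1 -0.1 -0.5;1 -0.3 -0.63 0.25 -0.12 -0.12 -0.6;1 -0.34 -0.73 0.3 -0.143 -0.131 -0.679;1 -0.38 -0.8 0.33 -0.143 -0.131 -0.679;1 -0.394 -0.853 0.332 -0.143 -0.131 -0.679;1 -0.394 -0.853 0.332 -0.143 -0.131 -0.679;1 -0.394 -0.853 0.332 -0.143 -0.131 -0.679'
python3 - <<'E'
from ik import *
from station import arm
s=rec();T=pose(s);print(s["width"],(np.linalg.inv(F)@T)[:3,3]*1000,s["force"])
for z in (200,60,30,18):delta(T,tt(0,91.5,z))
f=arm.grab_frame("wrist");cv2.imwrite("pics/w11.png",f["img"][...,::-1]);np.savez("w11.npz",T=T,**f)
W=cloud(f,T@f["tool_from_camera"]);Bi=np.linalg.inv(F);L=(W@Bi[:3,:3].T+Bi[:3,3])*1000
m=(L[...,2]>17)&(L[...,2]<33)&(np.abs(L[...,0])<140)&(np.abs(L[...,1])<110)
P=L[m];print(len(P))
for a in range(-100,140,20):
    k=(P[:,0]>=a)&(P[:,0]<a+20)&(P[:,1]>60)
    if k.any():print("x",a,k.sum(),"y",P[k][:,1].min().round(1),P[k][:,1].max().round(1),"z",P[k][:,2].max().round(1))
k=np.abs(P[:,1])<60
print("x wall",P[k].min(0),P[k].max(0))
m=(np.abs(L[...,2])<6)&(np.abs(L[...,0])<90)&(np.abs(L[...,1])<70);print("floor z",np.median(L[m][:,2]))
E
```

```text
t: 21.2
eef_pos: [0.6416, 0.2664, 0.2076]
ee_rot: [3.141, -0.0, -0.18]
force: [-0.4, -0.4, -2.1]
width: 0.0442
0.044161586852105666 [  1.34137388  89.50073774 200.62615775] [-0.44598056 -0.38246334 -2.09357896]
rows: -0.004 -0.007 0.002 0.0 -0.0 -0.003  |mm| 2.5 deg 0.2
rows: -0.005 -0.007 0.469 0.0 -0.0 -0.003  |mm| 140.6 deg 0.2
rows: -0.005 -0.007 0.569 0.0 -0.0 -0.003  |mm| 170.6 deg 0.2
rows: -0.005 -0.007 0.609 0.0 -0.0 -0.003  |mm| 182.6 deg 0.2
5007
x 60 64 y 88.1 94.2 z 26.5
x 80 191 y 88.0 94.2 z 27.8
x 100 288 y 60.2 94.0 z 27.6
x 120 300 y 60.3 93.9 z 27.3
x wall [118.87184255 -59.97975029  17.01945443] [126.29266561  59.84326832  27.82638132]
floor z 0.17587842455558164
```

View pics/w11.png

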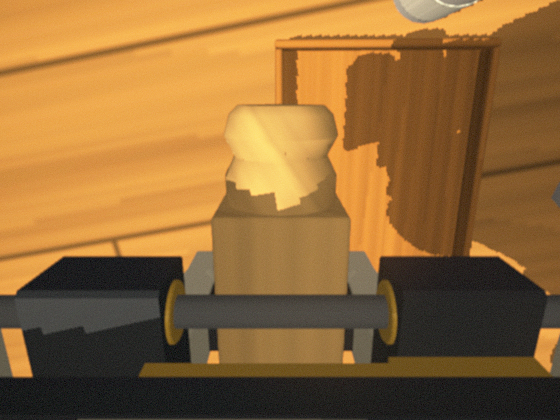

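```bash
python3 -m inch '1 -0.004 -0.006 0.08 0 0 0;1 -0.004 -0.006 0.18 0 0 0;1 -0.004 -0.006 0.28 0 0 0;1 -0.004 -0.006 0.38 0 0 0;1 -0.004 -0.006 0.47 0 0 0;1 -0.004 -0.006 0.53 0 0 0;1 -0.004 -0.006 0.57 0 0 0;1 -0.004 -0.006 0.57 0 0 0;1 -0.004 -0.006 0.57 0 0 0'
python3 - <<'E'
from ik import *
from station import arm
s=rec();T=pose(s);print(s["width"],(np.linalg.inv(F)@T)[:3,3]*1000,s["force"])
delta(T,tt(0,91,18))
f=arm.grab_frame("side");cv2.imwrite("pics/s12.png",cv2.resize(f["img"][180:390,120:330,::-1],None,fx=2.8,fy=2.8))
E
```

```text
t: 22.15
eef_pos: [0.6413, 0.2686, 0.0392]
ee_rot: [-3.14, -0.003, -0.18]
force: [0.5, 0.2, -2.2]
width: 0.0437
0.04367529736539383 [ 0.72285507 91.64076202 32.16319327] [ 0.49809202  0.16818961 -2.18586852]
rows: -0.003 0.002 0.047 -0.002 -0.003 -0.003  |mm| 14.2 deg 0.2
```

View pics/s12.png

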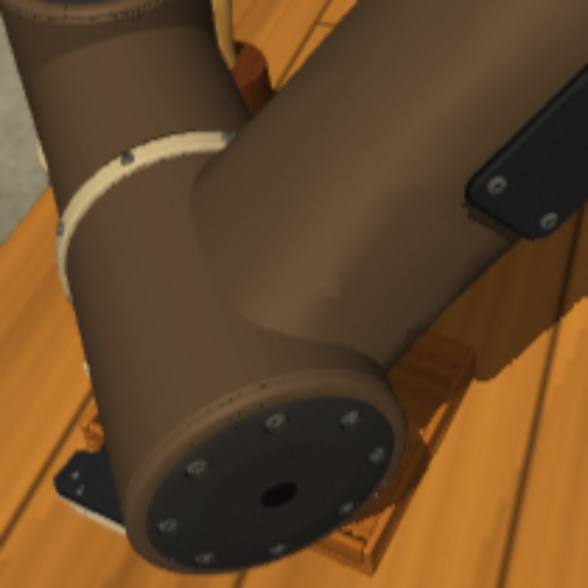

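```bash
python3 -m inch '1 0 0 0.01 0 0 0;1 0 0 0.018 0 0 0;1 0 0 0.025 0 0 0;1 0 0 0.03 0 0 0;1 0 0 0.034 0 0 0;1 0 0 0.034 0 0 0'
python3 -m inch '1 0 0 0.003 0 0 0;1 0 0 0.003 0 0 0;1 0 0 0.006 0 0 0;1 0 0 0.006 0 0 0'
python3 -c "
from h import *
s=rec();T=pose(s);print((np.linalg.inv(F)@T)[:3,3]*1000,s['force'])"
```

```text
t: 22.8
eef_pos: [0.6407, 0.2686, 0.0277]
ee_rot: [-3.141, -0.001, -0.18]
force: [-0.4, -0.2, -1.2]
width: 0.0437
t: 23.2
eef_pos: [0.6409, 0.2687, 0.0263]
ee_rot: [-3.14, -0.002, -0.18]
force: [-0.1, 0.4, -2.1]
width: 0.0439
[ 0.22873067 91.67905005 19.3380756 ] [-0.11675518  0.42059643 -2.12290989]
```

```bash
python3 -m inch '1 0 0 0.003 0 0 0;1 0 0 0.003 0 0 0'
python3 -m inch '1 0 0 0.003 0 0 0;1 0 0 0.003 0 0 0'
python3 -m inch '1 0 0 0.003 0 0 0;1 0 0 0.003 0 0 0'
```

```text
t: 23.4
eef_pos: [0.6409, 0.2687, 0.0263]
ee_rot: [-3.14, -0.002, -0.18]
force: [-2.0, -1.2, 4.5]
width: 0.0442
t: 23.6
eef_pos: [0.641, 0.2687, 0.0262]
ee_rot: [-3.14, -0.003, -0.179]
force: [-5.0, -0.6, 10.8]
width: 0.0439
t: 23.8
eef_pos: [0.641, 0.2687, 0.0262]
ee_rot: [-3.14, -0.003, -0.179]
force: [-6.9, -1.2, 17.1]
width: 0.0433
```

```bash
python3 -m inch '1 0 0 -0.006 0 0 0;1 0 0 -0.006 0 0 0;0.46 0 0 -0.006 0 0 0;0.46 0 0 -0.006 0 0 0;0.46 0 0 -0.006 0 0 0' 10
python3 -c "
from h import *
s=rec();T=pose(s);print((np.linalg.inv(F)@T)[:3,3]*1000,s['force'])"
```

```text
t: 24.3
eef_pos: [0.6408, 0.2686, 0.0249]
ee_rot: [-3.141, -0.002, -0.18]
force: [0.5, -0.8, 1.0]
width: 0.0472
[ 0.15882707 91.50979763 17.91712364] [ 0.48830008 -0.82948987  0.96633487]
```

Spindle now rests on the wall, caged. Raise 12 mm and regrip.

```bash
python3 -m inch '0.46 0 0 -0.02 0 0 0;0.46 0 0 -0.04 0 0 0;0.46 0 0 -0.04 0 0 0;1 0 0 -0.04 0 0 0;1 0 0 -0.04 0 0 0;1 0 0 -0.04 0 0 0;1 0 0 -0.04 0 0 0;1 0 0 -0.04 0 0 0' 15
python3 - <<'E'
from h import *
from station import arm
s=rec();T=pose(s);print(s["width"],(np.linalg.inv(F)@T)[:3,3]*1000,s['force'])
f=arm.grab_frame("wrist");cv2.imwrite("pics/w13.png",f["img"][...,::-1])
E
```

```text
t: 25.1
eef_pos: [0.641, 0.2689, 0.0378]
ee_rot: [-3.14, -0.002, -0.18]
force: [-0.7, 0.6, 5.4]
width: 0.0442
0.04415359334775518 [ 0.36356985 91.86663088 30.83833764] [-0.69574406  0.55603799  5.36127791]
```

View pics/w13.png

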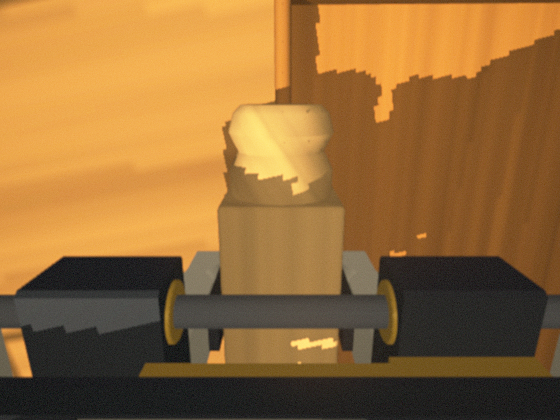

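```bash
python3 -m inch '1 0 0 0 0 0 0;1 0 0 -0.03 0 0 0;1 0 0 -0.08 0 0 0;1 0 0 -0.14 0 0 0;1 0 0 -0.15 0 0 0;1 0 0.04 -0.15 0 0 0;1 0 0.12 -0.15 0 0 0;1 0 0.2 -0.15 0 0 0;1 0 0.26 -0.15 0 0 0;1 0 0.305 -0.15 0 0 0;1 0 0.305 -0.15 0 0 0;1 0 0.305 -0.15 0 0 0' 40
python3 - <<'E'
from h import *
s=rec();T=pose(s);print(s["width"],(np.linalg.inv(F)@T)[:3,3]*1000,s['force'])
for z in (14,9,6):delta(T,tt(0,0,z))
E
```

```text
t: 26.35
eef_pos: [0.6246, 0.1782, 0.0824]
ee_rot: [-3.14, -0.002, -0.181]
force: [0.7, -0.2, -2.3]
width: 0.0436
0.043612936187925534 [ 0.17254878 -0.29021569 75.40437148] [ 0.68896474 -0.150845   -2.30186937]
rows: -0.001 -0.001 0.205 -0.002 -0.002 -0.003  |mm| 61.4 deg 0.3
rows: -0.001 -0.001 0.221 -0.002 -0.002 -0.003  |mm| 66.4 deg 0.3
rows: -0.001 -0.001 0.231 -0.002 -0.002 -0.003  |mm| 69.4 deg 0.3
```

```bash
python3 -m inch '1 0 0 0.05 0 0 0;1 0 0 0.1 0 0 0;1 0 0 0.15 0 0 0;1 0 0 0.18 0 0 0;1 0 0 0.2 0 0 0;1 0 0 0.21 0 0 0;1 0 0 0.212 0 0 0;1 0 0 0.212 0 0 0'
python3 -m inch '1 0 0 0.004 0 0 0;1 0 0 0.004 0 0 0;1 0 0 0.007 0 0 0;1 0 0 0.007 0 0 0'
python3 -m inch '1 0 0 0.003 0 0 0;1 0 0 0.003 0 0 0'
```

```text
t: 27.15
eef_pos: [0.6247, 0.1787, 0.019]
ee_rot: [-3.14, -0.002, -0.18]
force: [0.1, -0.1, -1.8]
width: 0.0437
t: 27.55
eef_pos: [0.6244, 0.1786, 0.0166]
ee_rot: [-3.14, -0.002, -0.18]
force: [-0.5, 0.1, -2.6]
width: 0.0435
t: 27.75
eef_pos: [0.6244, 0.1786, 0.0155]
ee_rot: [-3.141, -0.002, -0.18]
force: [0.0, -0.3, -2.8]
width: 0.0439
```

```bash
python3 -m inch '1 0 0 0.003 0 0 0;1 0 0 0.003 0 0 0'
python3 -m inch '1 0 0 0.003 0 0 0;1 0 0 0.003 0 0 0'
python3 -m inch '1 0 0 0.003 0 0 0;1 0 0 0.003 0 0 0'
```

```text
t: 27.95
eef_pos: [0.6243, 0.1785, 0.0145]
ee_rot: [-3.141, -0.002, -0.18]
force: [0.2, -0.3, -0.9]
width: 0.0437
t: 28.15
eef_pos: [0.6243, 0.1786, 0.0136]
ee_rot: [-3.141, -0.002, -0.18]
force: [0.7, 0.5, -1.9]
width: 0.044
t: 28.35
eef_pos: [0.6245, 0.1786, 0.0129]
ee_rot: [-3.14, -0.002, -0.18]
force: [-0.4, -0.6, -1.7]
width: 0.0437
```

```bash
python3 -m inch '1 0 0 0.003 0 0 0;1 0 0 0.003 0 0 0'
python3 -m inch '1 0 0 0.003 0 0 0;1 0 0 0.003 0 0 0'
```

```text
t: 28.55
eef_pos: [0.6245, 0.1787, 0.0128]
ee_rot: [-3.14, -0.002, -0.18]
force: [-3.5, -0.2, 4.8]
width: 0.0439
t: 28.75
eef_pos: [0.6245, 0.1787, 0.0128]
ee_rot: [-3.14, -0.002, -0.179]
force: [-4.8, -1.4, 11.6]
width: 0.044
```

Contact on the floor. Relax 1.5 mm, release, rise.

```bash
python3 -m inch '1 0 0 -0.005 0 0 0;1 0 0 -0.005 0 0 0;0.4 0 0 -0.005 0 0 0;0.3 0 0 -0.005 0 0 0;0.2 0 0 -0.005 0 0 0;0.2 0 0 -0.005 0 0 0;0.2 0 0 -0.005 0 0 0' 15
python3 -m inch '0.2 0 0 -0.04 0 0 0;0.2 0 0 -0.12 0 0 0;0.2 0 0 -0.25 0 0 0;0.2 0 0 -0.4 0 0 0;0.2 0 0 -0.55 0 0 0;0.2 0 0 -0.7 0 0 0;0.2 0 0 -0.7 0 0 0;0.2 0 0 -0.7 0 0 0;0.2 0 0 -0.7 0 0 0;0.2 0 0 -0.7 0 0 0'
python3 - <<'E'
from h import *
from station import arm
s=rec();T=pose(s);print(s["width"],T[:3,3],s['force'])
f=arm.grab_frame("wrist");cv2.imwrite("pics/w14.png",f["img"][...,::-1])
W=cloud(f,T@f["tool_from_camera"]);Fi=np.linalg.inv(F);L=(W@Fi[:3,:3].T+Fi[:3,3])*1000
m=(L[...,2]>35)&(L[...,2]<60)&(np.abs(L[...,0])<100)&(np.abs(L[...,1])<80);P=L[m]
print(len(P),P.min(0),P.max(0),cv2.minAreaRect(P[:,:2].astype(np.float32)))
f=arm.grab_frame("side");cv2.imwrite("pics/s14.png",f["img"][...,::-1])
f=arm.grab_frame("top");cv2.imwrite("pics/t14.png",f["img"][...,::-1])
W=cloud(f);Bi=np.linalg.inv(B);L=(W@Bi[:3,:3].T+Bi[:3,3])*1000
for nm,lo,hi in [("knob",[-30,40,85],[30,110,120]),("pin",[-80,170,85],[-25,240,130])]:
    m=np.all((L>lo)&(L<hi),-1);print(nm,m.sum(),np.median(L[m],0) if m.any() else "")
E
```

```text
t: 29.45
eef_pos: [0.6245, 0.1786, 0.0126]
ee_rot: [-3.14, -0.002, -0.18]
force: [-0.3, -0.3, -0.3]
width: 0.0693
t: 30.45
eef_pos: [0.6234, 0.1781, 0.2215]
ee_rot: [3.142, -0.0, -0.18]
force: [-0.1, -0.1, -0.6]
width: 0.07
0.07000538590795655 [0.6234027  0.17812107 0.2214548 ] [-0.08319359 -0.06253769 -0.63722871]
6185 [-72.67589517 -21.6718533   35.00827881] [75.8715978  22.67695645 46.96540652] ((1.5782699584960938, 0.4966869354248047), (44.11928176879883, 148.56539916992188), 89.710205078125)
knob 55 [  3.56956927  74.84398227 103.22964339]
pin 57 [-48.35424054 212.6150812  109.7540485 ]
```

View pics/w14.png

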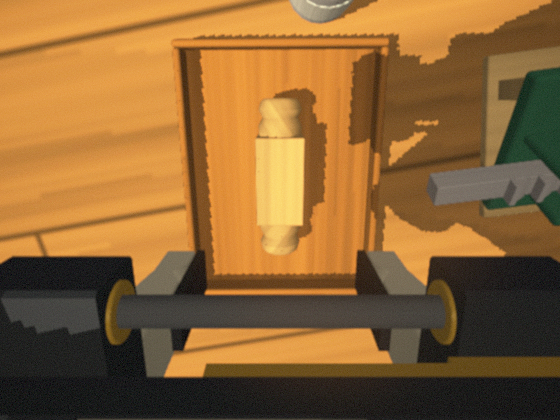

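View pics/s14.png

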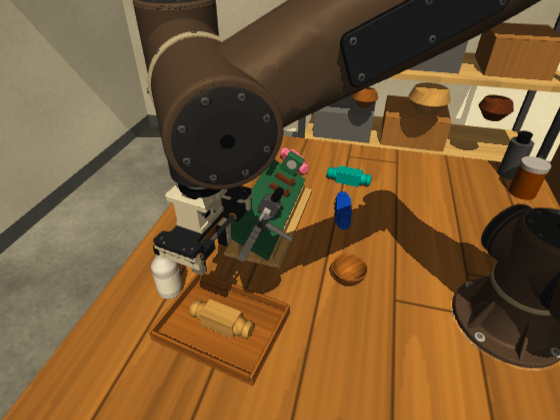

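View pics/t14.png

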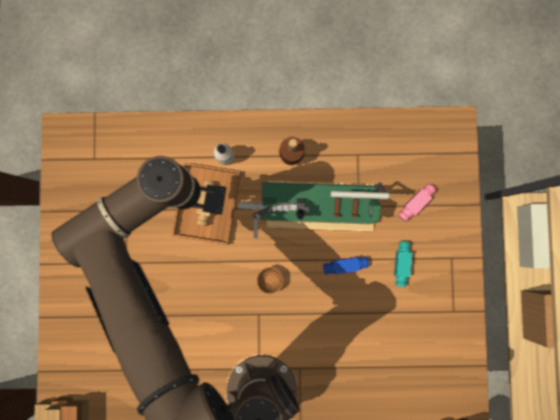

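```bash
python3 -c "
from station import arm
print(arm.job_done())"
```

```text
the job is handed in; nothing more can be done
None
```

I flipped the pawl right over, drew the jaw fully back, lifted the spindle out past the lamp bar and laid it flat in the tray. I then handed the job in at about 30.6 s; the hand-in gives no verdict.

**How it went:**
- **Lamp bar:** The hand is 97 mm to each side, wider than the 81 mm between the bar and the spindle's centre line. So I went in leaning and off centre, gripped with the hand under the bar, and came out low side first.
- **Extra contact with the tray:** With that grip the fingertips reached below the spindle. I rested the spindle briefly on the tray's far wall, pressing with about 19 N, and gripped it 12 mm higher before lowering it to the floor. It met the floor at about 14 N. Both are well under the 60 N limit.

**Last checks:**

| Item | Last reading | Needed |
|---|---|---|
| Spindle position | about 2 mm and 0.5 mm from the tray's centre | within 46 mm and 68 mm |
| Spindle angle to the tray's length | under 1 degree | under 20 degrees |
| Spindle height | top about 45 mm over the tray floor, so lying flat | centre below 27 mm |
| Jaw | knob at bed y about 74 mm, about 60 mm back | at least 45 mm back |
| Pawl | pin at bed y 208–213, z about 107–110 mm, where its 2.2 rad stop puts it | beyond 1.9 rad |

The mallet, bottle and bowl showed no visible shift between the first and last top views. The gripper is open, clear of everything, with no force on it.

**What disagreed:** The cameras differed by 3 to 6 mm on where the fixture lay, so I used a value in between. My first reach for the pin ran into a joint limit without touching anything, and I redid it with the hand more upright.

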